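# Tap a boss to depth by hand, half a turn on and a quarter back

## Robot

A 6-joint arm with a two-finger parallel gripper is mounted at the origin on the work surface. World frame = base frame: x ahead of the robot, y to its left, z up, the work surface at z = 0. Lengths are in m, angles in rad, forces in N, time in s.
With the tool pointing down it reaches from about 0.35 to 0.975 m from the base axis. Payload 4.9 kg.
Tool frame: the origin (TCP) lies on the centre line of the jaws, within the pads' length; the fingertips stand 11 mm ahead of it and the grasp point (between the pads) lies 8 mm behind it; z points along the fingers, y is the direction in which the jaws open and shut (so a half turn about z gives the same grasp; the last joint's range is limited). The gripper opens to 85 mm and grips with 20 to 120 N. Pads are 22 mm wide; open, the fingers measure 114 mm over their backs; the gripper's body (76 mm by 85 mm) begins 54 mm behind the grasp point. The pads swing forward as they close: fully open they stand 13 mm farther back than shut.
Start: joints at [1.204, 0.053, 1.613, -0, 1.476, -0.119], TCP at [0.153, 0.606, 0.242] pointing down, gripper open.
Joint ranges: [-3.01, 3.01], [-1.01, 2.22], [0.06, 2.58], [-1.02, 4.17], [0.09, 2.62], [-3.14, 3.14]. Speed limits (rad/s): [2.57, 2.57, 3.14, 3.14, 3.14, 3.14].

## Interface

Orientations are given as a rotation vector (axis times angle).
In Python, from station import ctrl gives the robot as it stands.
- The arm moves only by the shell command python3 -m crank 'ROWS' [OPENING] [FORCE]. ROWS is JSON, a list of rows, each an object of numbers: "x", "y", "z": the shift along the tool's x, y, z as a fraction of full scale; "roll": the turn about the tool's z as a fraction of full scale. In form: [{"x": .., "y": .., "z": .., "roll": ..}, ...]. A call has 1 to 10 rows; each row shifts and turns the commanded pose from where the row before left it, along the tool's axes as they then stand; what a row does not reach is not made up. Full scale, the value 1, is 0.06 m for a shift and 0.12 rad for a turn. A row lasts 1/8 s, in which the tool goes at most 62.5 mm and 10.7 degrees, less where a joint would pass 70% of its speed; a pose out of reach is approached as far as the arm can. A call with a number of a shift or a turn outside -1 to 1 is refused whole. A call with a gripper value outside its range is refused whole. OPENING is the closure, from 0 (fully open) to 1 (shut), set as the call begins (- or left out, the last holds). The fingers move at their own pace and stop on an object; FORCE is the grip in N (left out, the last holds). Time passes only in rows, so rows that do not move let the fingers close. It gives the time, the measured TCP pose, the force and the opening at its end, in the units of the state.
- ctrl.get_obs(): the state, without advancing time (a new reading comes with each control period).
- ctrl.get_image(name): name is "scene" or "top" or "wrist"; returns a dict with "img" (480x640x3 uint8, red, green, blue), "K" (3x3 intrinsics, pixels), "rvec" (rotation vector, rad) and "tvec" (3), from world to camera coordinates, as OpenCV has them. Camera axes: x right, y down, z forward; pixel columns grow to the right and rows downward; lengths in m; the calibration is good to about 2 mm. A picture is of the moment at which its call begins. There is no depth.
- ctrl.finish_job(): hands the job in, once; it reports no verdict.
The state is a dict: "t": time; "q": joint angles; "dq": joint speeds; "effort": joint torques, N m; "tool_pos": TCP position; "tool_rot": TCP orientation; "contact_force": force on the tool from outside, world axes, zero at the start; "wrist_torque": the same for the moment, N m; "opening": finger opening in m.
Only numpy, scipy, OpenCV 4.12 (cv2) and the standard library are available. Lean on these libraries where they do the work, as an engineer would, in place of code of your own. Each camera call takes 0.05 s, during which the arm holds its last target.

## Task

Pick up the T-handle tap wrench and feel its square socket down onto the square end of the tap, without leaning hard on it, until it sits fully home. Then cut the thread with it: half a turn clockwise, a quarter turn back to break the chip, half a turn on, a quarter back, and on once more until the tap stops at one full turn from where it began. Leave the wrench standing fully home on the tap, let go, and do not disturb the other things on the bench.

Things in the scene. Friction and masses are not known exactly. Their poses are not given: they have to be found in the camera images.
- wrench_grip (a point): Centre of the steel grip block on top of the loose T-handle tap wrench, which starts upright on its socket on the bench. Block: 24 x 24 mm, 22 mm above and below this point, faces square to x and y; z up. Underside of wrench 62 mm below. Round cross bar 9 mm thick, 130 mm long with 13 mm ball ends, along y, 31 mm below this point.
- wrench_foot (a point): Centre of the wrench's underside, the mouth of its socket, 62 mm below wrench_grip, same axes. Socket: 17 mm square, 24 mm deep, open below, sides parallel to the grip block's, in a 28 x 28 mm body 38 mm tall.
- wrench: The whole wrench, about 0.24 to 0.36 kg; origin at wrench_foot, z up along it.
- tap_top (a point): Centre of the top of the square end of the upright tap, which stands started in the boss of a casting on a 150 x 130 mm steel fixture. Square: 15 x 15 mm, 16 mm tall, its top at this point; on it a centring cone 7 mm high, 15.8 mm wide at the foot, 7 mm at the tip. How the square is turned varies and is NOT told by this point (its axes stay with the fixture): see or feel it.
- tap_shoulder (a point): Centre of the top of the tap's round shoulder (30 mm wide), 16 mm below tap_top. The wrench is fully home when its underside rests on it; square and socket then have about 0.14 rad of play either way. Axes stay with the fixture. The tap sinks 2.5 mm per turn.
- tap (a joint): How far the tap is turned from its start, rad; 0 at the start, grows clockwise seen from above; it meets a solid stop at 6.283. Turning into uncut metal takes about 0.26 N m, in thread already cut (and backwards) about 0.06 N m. It stays where it is left.
- cut (a joint): How far the thread is cut, rad: the furthest forward that the tap has been so far.
- nest (a joint): How far the spring nest with casting and tap is pressed down, m; 0 unloaded, grows downward. It gives way after about 5 N and then sinks 1 mm for each further 4 N; more than 5 mm means the tap is overloaded.
- oil: Bystander: grey bottle 44 mm wide, 110 mm tall. Origin at the centre of its underside.
- gauge: Bystander: steel plug gauge 106 mm long, 22 mm thick, lying on the bench along its x axis. Origin on the bench under its middle.
- spare: Bystander: spare aluminium casting, flange 78 x 62 mm, 38 mm tall. Origin at the centre of its underside.
Mind the look-alikes: they are no part of the job. There is more than one size of the wrench; the job needs the largest.

How it is judged:
By the outcome, as a careful person would: the job done as asked, in the order asked, and still so for the second after the job is handed in, with the robot touching nothing.
It also fails if it takes over 72 s, if anything falls off the work surface, if the arm or the gripper's body presses on something with over 40 N, if the wrist force passes 120 N, or if a joint passes its speed limit or range.

## Working session

There is one attempt and no reset: what is moved stays moved. The work goes in short steps, Python scripts to look and compute and a shell command to move; the robot and the scene stay as the last step left them, time stands still between calls to the robot, and variables do not carry over. Pictures are saved under pics/ and viewed, and the job is handed in when it is done.

```bash
ls; mkdir -p pics; cat > h.py <<'E'
import numpy as np, cv2
from station import ctrl
def save(name, fn):
    d=ctrl.get_image(name); cv2.imwrite('pics/'+fn+'.png', d['img'][:,:,::-1]); 
    np.savez('pics/'+fn+'.npz', **d); return d
def load(fn): return dict(np.load('pics/'+fn+'.npz'))
def ray(d,u,v):
    R=cv2.Rodrigues(np.array(d['rvec'],float))[0]; t=np.array(d['tvec'],float).ravel()
    c=-R.T@t; r=R.T@np.linalg.solve(np.array(d['K']),[u,v,1.]); return c,r/np.linalg.norm(r)
def onz(d,u,v,z):
    c,r=ray(d,u,v); return c+r*(z-c[2])/r[2]
def proj(d,P):
    p,_=cv2.projectPoints(np.array(P,float).reshape(-1,3),np.array(d['rvec'],float),np.array(d['tvec'],float),np.array(d['K'],float),None); return p.reshape(-1,2)
def tri(*a):
    A=np.zeros((3,3));b=np.zeros(3)
    for d,u,v in a:
        c,r=ray(d,u,v); M=np.eye(3)-np.outer(r,r); A+=M;b+=M@c
    return np.linalg.solve(A,b)
E
python3 - <<'E'
from h import *
np.set_printoptions(precision=4,suppress=True)
for n in ['scene','top','wrist']:
    d=save(n,n+'0'); R=cv2.Rodrigues(np.array(d['rvec'],float))[0]; print(n,-R.T@np.array(d['tvec']).ravel(),R[2],d['K'][0])
print(ctrl.get_obs())
E
```

```text
pics
scene [1.2084 0.0059 0.5483] [-0.8215 -0.1413 -0.5524] [502.5591   0.     321.0316]
top [ 0.4335 -0.0965  1.0163] [ 0.1187 -0.0141 -0.9928] [557.6284   0.     314.8581]
wrist [0.085  0.6232 0.3724] [ 0.2719 -0.0705 -0.9597] [333.0283   0.     321.6783]
{'t': 0.15, 'q': array([ 1.204 ,  0.0532,  1.614 ,  0.    ,  1.476 , -0.119 ]), 'dq': array([ 0.0004, -0.0015, -0.0053,  0.0001,  0.0005,  0.0002]), 'effort': array([  0.0008, -39.424 , -37.0725,  -0.0001,   0.0047,   0.    ]), 'tool_pos': array([0.1531, 0.6055, 0.2413]), 'tool_rot': array([-0.3882, -3.1171,  0.0025]), 'contact_force': array([0.4739, 0.4082, 1.2074]), 'wrist_torque': array([ 0.0459, -0.026 ,  0.0626]), 'opening': 0.0855970762858704}
```

View pics/scene0.png

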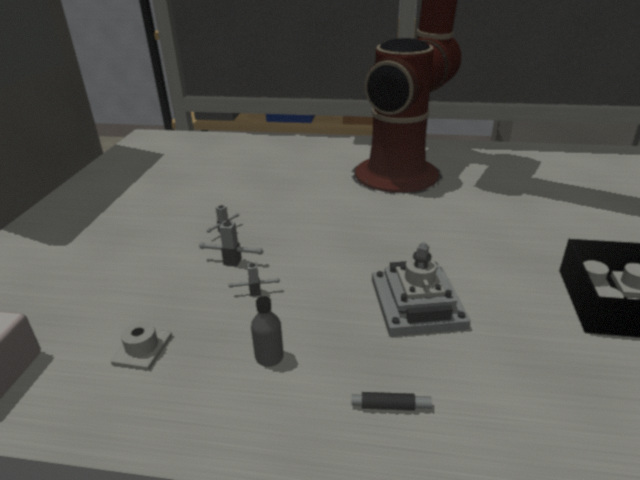

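View pics/top0.png

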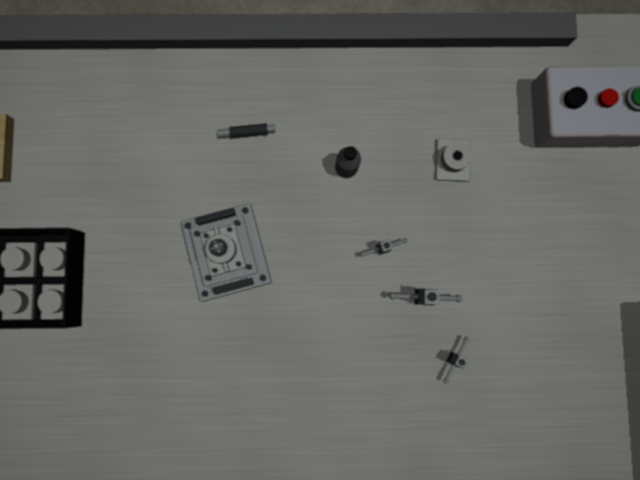

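View pics/wrist0.png

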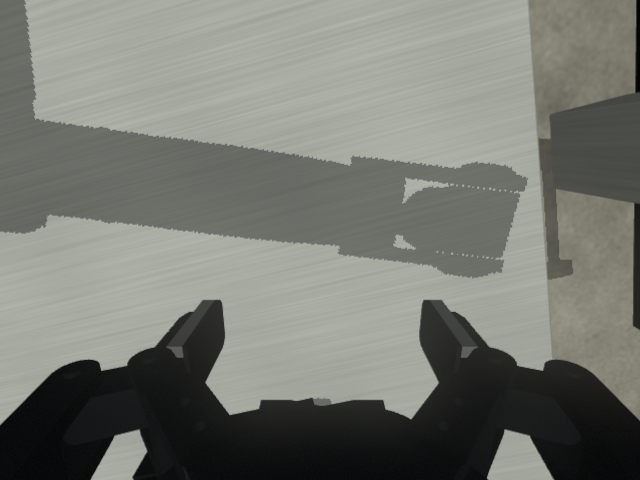

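The three wrench candidates are top (383,247), (427,297) and (456,360), which are (253,280), (230,240) and (222,218) in the scene view. The middle one, top (427,297), has the longest bar and is the tallest. The tap is at top (219,248). I'll check both in close crops.

```bash
python3 - <<'E'
from h import *
np.set_printoptions(precision=4,suppress=True)
t=load('top0'); s=load('scene0')
a=t['img'][225:385,345:495,::-1]; b=t['img'][195:310,170:285,::-1]; c=s['img'][195:305,185:295,::-1]; e=s['img'][235:335,365:475,::-1]
f=lambda x:cv2.resize(x,(400,300),interpolation=cv2.INTER_CUBIC)
def g(x): return np.clip(f(x).astype(float)*1.6,0,255).astype(np.uint8)
cv2.imwrite('pics/crop0.png',np.vstack([np.hstack([g(a),g(b)]),np.hstack([g(c),g(e)])]))
# bar lengths at approx heights 
for n,p,q in [('mid',(384,294.5),(459,299)),('a',(358,254.5),(405,240)),('b',(440.5,379),(465,338.5))]:
    P=onz(t,*p,0.031);Q=onz(t,*q,0.031); print(n,P,Q,np.linalg.norm(P-Q))
print(tri((t,219,248),(s,422,248)))
E
```

```text
mid [ 0.4438 -0.2311  0.031 ] [ 0.4346 -0.3632  0.031 ] 0.13244320646068122
a [ 0.5148 -0.1866  0.031 ] [ 0.54  -0.271  0.031] 0.08798582282508503
b [ 0.2974 -0.3255  0.031 ] [ 0.366 -0.371  0.031] 0.08228683594146129
[0.5208 0.0489 0.1108]
```

View pics/crop0.png

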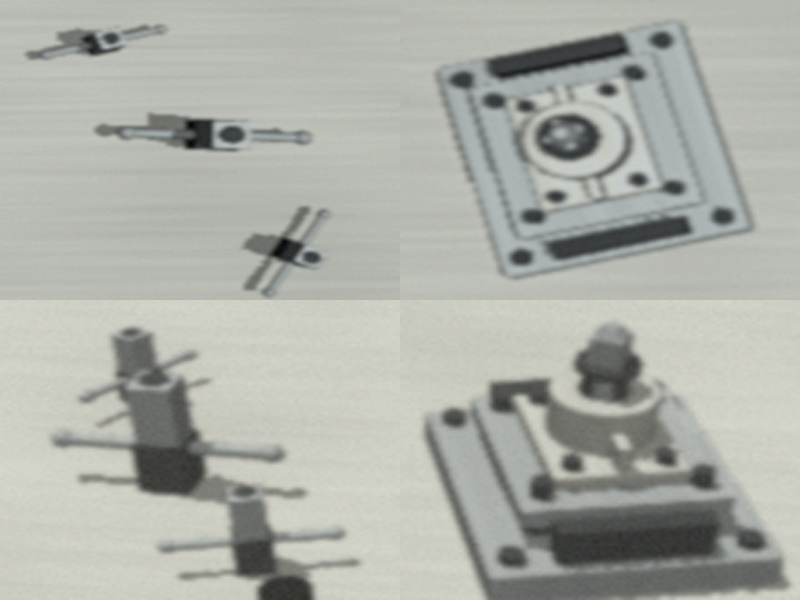

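The crops confirm it. The middle wrench is the large one: its bar is about 130 mm, against about 85 mm for the other two. The tap is on the fixture at top (218,247), scene (423,246). I'll work out rough 3D positions and the move to a spot over the tap, which is on the way to the wrench.

```bash
cat >> h.py <<'E'
from scipy.spatial.transform import Rotation as Ro
def plan(target, psi=None, obs=None):
    "target TCP xyz (world); psi = yaw of tool y. prints shift in tool axes in full-scale units, turn in units"
    o=obs or ctrl.get_obs(); R=Ro.from_rotvec(o['tool_rot']).as_matrix()
    d=R.T@(np.array(target)-o['tool_pos']); print('tool y yaw',np.arctan2(R[1,1],R[0,1]),'zaxis',R[:,2].round(4))
    print('shift full-scale units x,y,z', (d/0.06).round(3), 'mm',(d*1e3).round(1))
    if psi is not None:
        y=np.arctan2(R[1,1],R[0,1]); e=(y-psi+np.pi)%(2*np.pi)-np.pi; print('roll units',(e/0.12).round(3),'rad',e.round(4))
def st():
    o=ctrl.get_obs(); R=Ro.from_rotvec(o['tool_rot']).as_matrix()
    print('t %.2f'%o['t'],'pos',o['tool_pos'].round(4),'psi %.4f'%np.arctan2(R[1,1],R[0,1]),'zax',R[:,2].round(4),'q6 %.3f q1 %.3f'%(o['q'][5],o['q'][0]),'F',np.round(o['contact_force'],2),'M',np.round(o['wrist_torque'],3),'op %.4f'%o['opening'])
E
python3 - <<'E'
from h import *
np.set_printoptions(precision=4,suppress=True)
t=load('top0'); s=load('scene0'); w=load('wrist0')
T=tri((t,217.4,246.7),(s,423.3,246.5)); G=tri((t,431.5,296.8),(s,226.5,223.6)); print('tap tip',T,'wrench top',G)
print(onz(t,217.4,246.7,.113),onz(t,431.5,296.8,.084))
o=ctrl.get_obs();R=Ro.from_rotvec(o['tool_rot']).as_matrix()
for dx in [0,-.03,-.06,-.1]: print(dx,proj(w,o['tool_pos']+R@np.array([dx,0,.12])),proj(w,o['tool_pos']+R@np.array([dx,0,.0])))
print(R)
plan([T[0]-.06,T[1],.25],1.51)
E
```

```text
tap tip [0.5225 0.0507 0.1149] wrench top [ 0.4387 -0.3029  0.0847]
[0.5227 0.0491 0.113 ] [ 0.4387 -0.3031  0.084 ]
0 [[321.3696 240.4119]] [[321.1831 314.5973]]
-0.03 [[321.424  276.1491]] [[321.2883 372.9926]]
-0.06 [[321.475  309.7148]] [[321.3826 425.3245]]
-0.1 [[321.5384 351.42  ]] [[321.494 487.195]]
[[-0.9695  0.2453 -0.0006]
 [ 0.2453  0.9695 -0.0015]
 [ 0.0002 -0.0016 -1.    ]]
tool y yaw 1.3230055679354211 zaxis [-0.0006 -0.0015 -1.    ]
shift full-scale units x,y,z [-7.267 -7.699 -0.134] mm [-436.  -461.9   -8. ]
roll units -1.558 rad -0.187
```

```bash
python3 -m crank '[{"x":-0.69,"y":-0.62},{"x":-0.69,"y":-0.62},{"x":-0.69,"y":-0.62},{"x":-0.69,"y":-0.62},{"x":-0.69,"y":-0.62},{"x":-0.69,"y":-0.62},{"x":-0.69,"y":-0.62},{"x":-0.69,"y":-0.62},{"x":-0.69,"y":-0.62},{"x":-0.69,"y":-0.62}]' 0 60; python3 -m crank '[{"x":-0.69,"y":-0.62,"z":0.43},{"x":-0.69,"y":-0.62,"z":0.43},{"x":0}]'; python3 - <<'E'
from h import *
save('wrist','w1'); st()
E
```

```text
t 0.20 pos [0.1532 0.6056 0.2415] psi 1.3230 zax [-5.0e-04 -1.2e-03 -1.0e+00] q6 -0.119 q1 1.204 F [-0.3  -0.22  0.84] M [ 0.02  -0.033  0.049] op 0.0852validation failed for argument at $[0]...
validation failed for argument at $[0]...
```

View pics/w1.png

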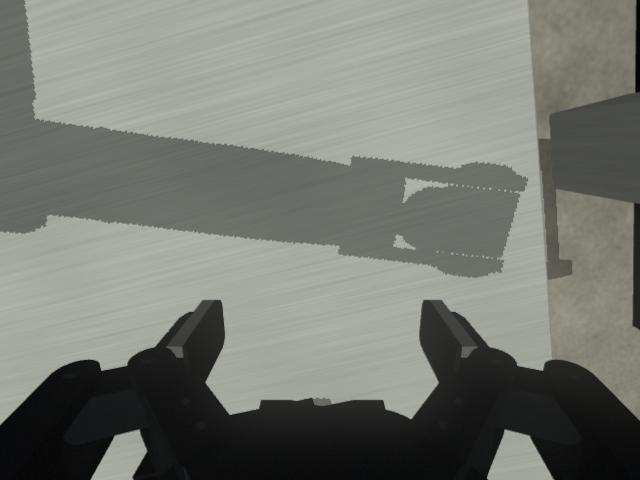

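Rows need all four keys; nothing moved. Retrying.

```bash
python3 -m crank '[{"x":-0.69,"y":-0.62,"z":0,"roll":0},{"x":-0.69,"y":-0.62,"z":0,"roll":0},{"x":-0.69,"y":-0.62,"z":0,"roll":0},{"x":-0.69,"y":-0.62,"z":0,"roll":0},{"x":-0.69,"y":-0.62,"z":0,"roll":0},{"x":-0.69,"y":-0.62,"z":0,"roll":0},{"x":-0.69,"y":-0.62,"z":0,"roll":0},{"x":-0.69,"y":-0.62,"z":0,"roll":0},{"x":-0.69,"y":-0.62,"z":0,"roll":0},{"x":-0.69,"y":-0.62,"z":0,"roll":0}]' 0 60
```

```text
t: 1.45
tool_pos: [0.4641, 0.142, 0.2423]
tool_rot: [0.388, 3.117, 0.0]
contact_force: [0.3, 1.4, 1.0]
opening: 0.0857
```

```bash
python3 -m crank '[{"x":-0.69,"y":-0.62,"z":0.43,"roll":0},{"x":-0.69,"y":-0.62,"z":0.43,"roll":0},{"x":0,"y":0,"z":0,"roll":0}]'; python3 - <<'E'
from h import *
save('wrist','w1'); st()
E
```

```text
t: 1.82
tool_pos: [0.525, 0.0485, 0.1876]
tool_rot: [-0.395, -3.111, 0.001]
contact_force: [-0.1, 1.0, -0.6]
opening: 0.0855
t 1.88 pos [0.525  0.05   0.1891] psi 1.3200 zax [-3.5e-03  5.0e-04 -1.0e+00] q6 -1.366 q1 -0.046 F [ 0.62 -0.35  1.42] M [ 0.02   0.036 -0.013] op 0.0853
```

View pics/w1.png

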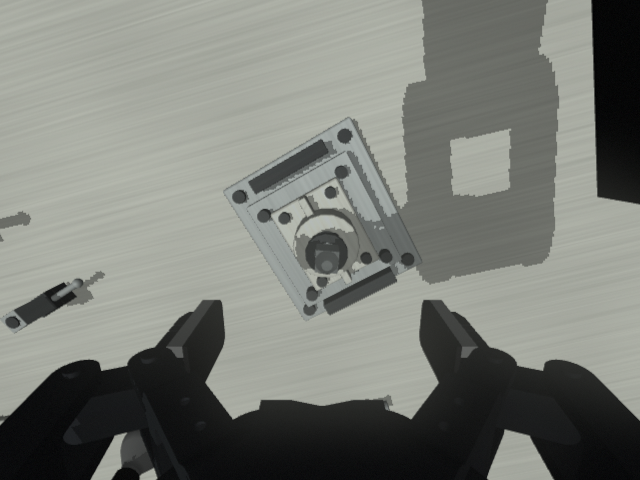

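Wrist view: the tap is at about (328,255), in the gripper's shadow. I'll zoom with a contrast stretch.

```bash
python3 - <<'E'
from h import *
w=load('w1'); c=w['img'][205:295,268:388,::-1].astype(float)
c=np.clip((c-20)*2.2,0,255).astype(np.uint8)
cv2.imwrite('pics/w1c.png',cv2.resize(c,(800,600),interpolation=cv2.INTER_CUBIC))
E
```

```text
(no output)
```

View pics/w1c.png

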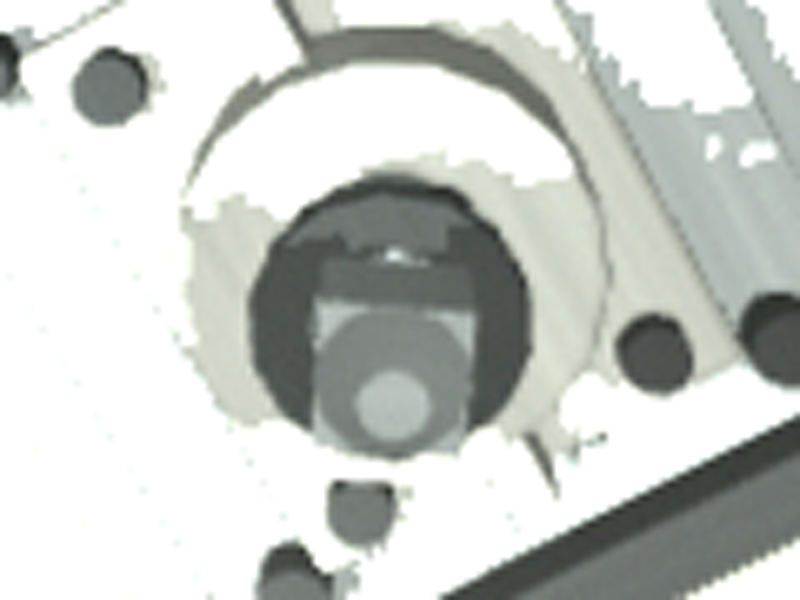

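```bash
python3 - <<'E'
from h import *
np.set_printoptions(precision=4,suppress=True)
w=load('w1'); s=load('scene0');t=load('top0')
f=lambda x,y:(268+(x+.5)/6.667-.5,205+(y+.5)/6.667-.5)
C=[(316,299),(475,308),(466,452),(314,441)]
P=np.array([onz(w,*f(*c),.108)[:2] for c in C]); print(P, P.mean(0))
for i in range(4):
    d=P[(i+1)%4]-P[i]; print(np.linalg.norm(d), np.arctan2(d[1],d[0])%(np.pi/2))
d=P[2]-P[0];print('diag',np.linalg.norm(d),(np.arctan2(d[1],d[0])-np.pi/4)%(np.pi/2)); d=P[3]-P[1];print(np.linalg.norm(d),(np.arctan2(d[1],d[0])-np.pi/4)%(np.pi/2))
print('tip',onz(w,*f(395,408),.115), tri((w,*f(395,408)),(s,423.3,246.5),(t,217.4,246.7)))
# fixture side angles from top
for z,p,q in [(0.02,(181,222),(250,204)),(0.02,(250,204),(271,283))]:
    A=onz(t,*p,z);B=onz(t,*q,z);print('fixture',np.arctan2((B-A)[1],(B-A)[0])%(np.pi/2))
o=ctrl.get_obs()
plan([0.4387,-.303,.20],1.51)
plan([0.4387,-.303,.20],1.320)
E
```

```text
[[0.5186 0.0458]
 [0.5235 0.0608]
 [0.5381 0.0563]
 [0.5331 0.0417]] [0.5283 0.0512]
0.01584462935779603 1.258147808134209
0.015296419955175666 1.271447454425339
0.015453100864131163 1.240393177950188
0.015032592403888434 1.297898262387168
diag 0.022169332867997667 1.28216737556064
0.021403273310467718 1.2506642285273502
tip [0.5293 0.0511 0.115 ] [0.5254 0.0507 0.1174]
fixture 0.2520604539407236
fixture 0.259236411185336
tool y yaw 1.3200011689918638 zaxis [-0.0035  0.0005 -1.    ]
shift full-scale units x,y,z [-0.066 -6.057 -0.18 ] mm [  -4.  -363.4  -10.8]
roll units -1.583 rad -0.19
tool y yaw 1.3200011689918638 zaxis [-0.0035  0.0005 -1.    ]
shift full-scale units x,y,z [-0.066 -6.057 -0.18 ] mm [  -4.  -363.4  -10.8]
roll units 0.0 rad 0.0
```

```bash
python3 -m crank '[{"x":0.3,"y":0,"z":-0.3,"roll":0},{"x":0,"y":0,"z":0,"roll":0},{"x":0,"y":0,"z":0,"roll":0}]'; python3 - <<'E'
from h import *
w=save('wrist','w2'); st()
c=w['img'][180:300,240:400,::-1].astype(float)
c=np.clip((c-20)*2.2,0,255).astype(np.uint8)
cv2.imwrite('pics/w2c.png',cv2.resize(c,(800,600),interpolation=cv2.INTER_CUBIC))
R=cv2.Rodrigues(np.array(w['rvec'],float))[0]; o=ctrl.get_obs(); T=Ro.from_rotvec(o['tool_rot']).as_matrix()
for n in ['wrist0','w1','w2']:
    w=load(n);R=cv2.Rodrigues(np.array(w['rvec'],float))[0]; print((-R.T@np.array(w['tvec']).ravel()).round(4), R[2].round(4))
E
```

```text
t: 2.25
tool_pos: [0.5081, 0.0565, 0.2092]
tool_rot: [0.386, 3.116, 0.0]
contact_force: [-0.3, 0.3, -0.4]
opening: 0.0854
t 2.30 pos [0.5079 0.0563 0.2087] psi 1.3241 zax [ 5.e-04  0.e+00 -1.e+00] q6 -1.359 q1 -0.035 F [-0.18  0.62  0.66] M [-0.016 -0.038  0.01 ] op 0.0855
[0.085  0.6232 0.3724] [ 0.2719 -0.0705 -0.9597]
[0.4576 0.0664 0.3192] [ 0.267  -0.0703 -0.9611]
[0.4396 0.074  0.3403] [ 0.2741 -0.0685 -0.9593]
```

View pics/w2c.png

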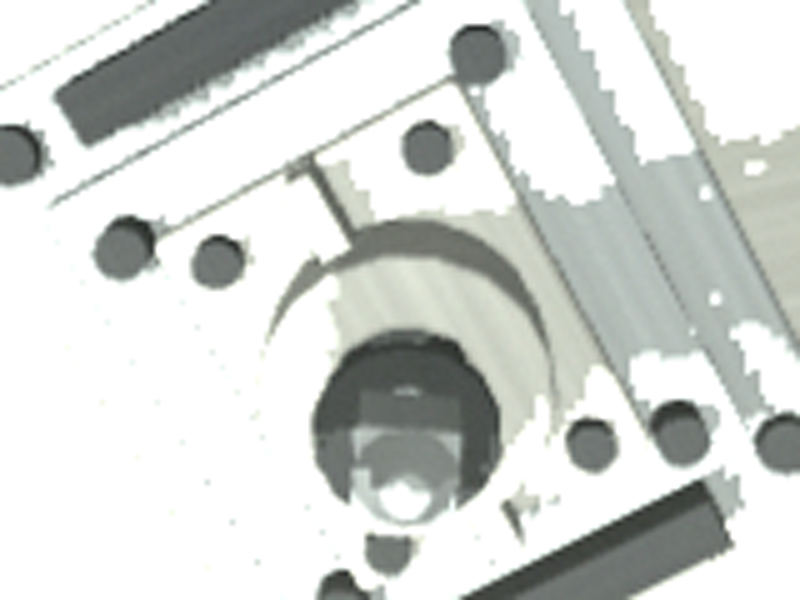

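```bash
python3 - <<'E'
from h import *
np.set_printoptions(precision=4,suppress=True)
w=load('w2'); s=load('scene0');t=load('top0')
f=lambda x,y:(240+(x+.5)/5-.5,180+(y+.5)/5-.5)
C=[(353,427),(466,432),(460,525),(352,518)]
P=np.array([onz(w,*f(*c),.108)[:2] for c in C]); print(P, P.mean(0))
for i in range(4):
    d=P[(i+1)%4]-P[i]; print(np.linalg.norm(d), np.arctan2(d[1],d[0])%(np.pi/2))
print('tip',onz(w,*f(403,500),.115))
w1=load('w1'); f1=lambda x,y:(268+(x+.5)/6.667-.5,205+(y+.5)/6.667-.5)
print(tri((w,*f(403,500)),(w1,*f1(395,408))), tri((w,*f(403,500)),(s,423.3,246.5)))
print(proj(t,[.525,.0505,.115]),proj(s,[.525,.0505,.115]),proj(s,[.529,.051,.115]))
plan([0.4387,-.303,.20],1.51)
E
```

```text
[[0.5195 0.0452]
 [0.5244 0.0612]
 [0.5386 0.0568]
 [0.5335 0.0413]] [0.529  0.0512]
0.01676688166687239 1.2759216439951244
0.014928501755895607 1.2719919849716295
0.016316522113201663 1.2529314817542019
0.014558686899185724 1.3031257781494001
tip [0.5298 0.0503 0.115 ]
[0.5237 0.052  0.1304] [0.5283 0.0514 0.1189]
[[216.3791 245.2033]] [[421.971 247.368]] [[422.3189 248.7543]]
tool y yaw 1.3240982778560948 zaxis [ 0.0005  0.     -1.    ]
shift full-scale units x,y,z [-0.343 -6.089  0.144] mm [ -20.6 -365.3    8.7]
roll units -1.549 rad -0.1859
```

```bash
python3 -m crank '[{"x":-0.05,"y":-0.87,"z":0,"roll":0},{"x":-0.05,"y":-0.87,"z":0,"roll":0},{"x":-0.05,"y":-0.87,"z":0,"roll":0},{"x":-0.05,"y":-0.87,"z":0,"roll":0},{"x":-0.05,"y":-0.87,"z":0.05,"roll":0},{"x":-0.05,"y":-0.87,"z":0.05,"roll":0},{"x":-0.05,"y":-0.87,"z":0.05,"roll":0},{"x":0,"y":0,"z":0,"roll":-0.775},{"x":0,"y":0,"z":0,"roll":-0.775},{"x":0,"y":0,"z":0,"roll":0}]'; python3 - <<'E'
from h import *
w=save('wrist','w3'); st()
E
```

```text
t: 3.55
tool_pos: [0.4387, -0.3037, 0.1991]
tool_rot: [-0.099, -3.139, -0.001]
contact_force: [-0.5, -0.3, 0.2]
opening: 0.0855
t 3.60 pos [ 0.4387 -0.3035  0.1992] psi 1.5077 zax [-5.e-04  5.e-04 -1.e+00] q6 -2.252 q1 -0.745 F [-0.48  0.36  0.34] M [0.013 0.034 0.001] op 0.0854
```

View pics/w3.png

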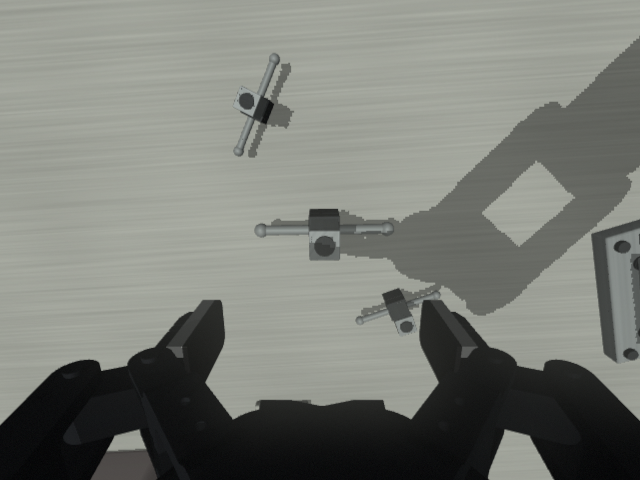

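The wrench is centred at about (324,246), with its bar from (261,230) to (388,228), so it is nearly aligned with the jaws.

```bash
python3 - <<'E'
from h import *
np.set_printoptions(precision=4,suppress=True)
w=load('w3'); t=load('top0'); s=load('scene0')
c=w['img'][195:285,265:385,::-1]
cv2.imwrite('pics/w3c.png',cv2.resize(c,(800,600),interpolation=cv2.INTER_CUBIC))
A=onz(w,261,230,.031);B=onz(w,388,228,.031);print('bar',A,B,np.linalg.norm(A-B),np.arctan2(*(A-B)[:2][::-1]), (A+B)/2)
A=onz(t,391.5,295.8,.031);B=onz(t,459,298.3,.031);print('bar top',A,B,np.linalg.norm(A-B),np.arctan2(*(A-B)[:2][::-1]),(A+B)/2)
print(onz(w,324.5,245,.084))
E
```

```text
bar [ 0.4386 -0.3596  0.031 ] [ 0.4442 -0.2423  0.031 ] 0.11736747391106327 -1.619000994911175 [ 0.4414 -0.3009  0.031 ]
bar top [ 0.4414 -0.2443  0.031 ] [ 0.4359 -0.3633  0.031 ] 0.11914017219509056 1.5242859481221291 [ 0.4386 -0.3038  0.031 ]
[ 0.4412 -0.3014  0.084 ]
```

View pics/w3c.png

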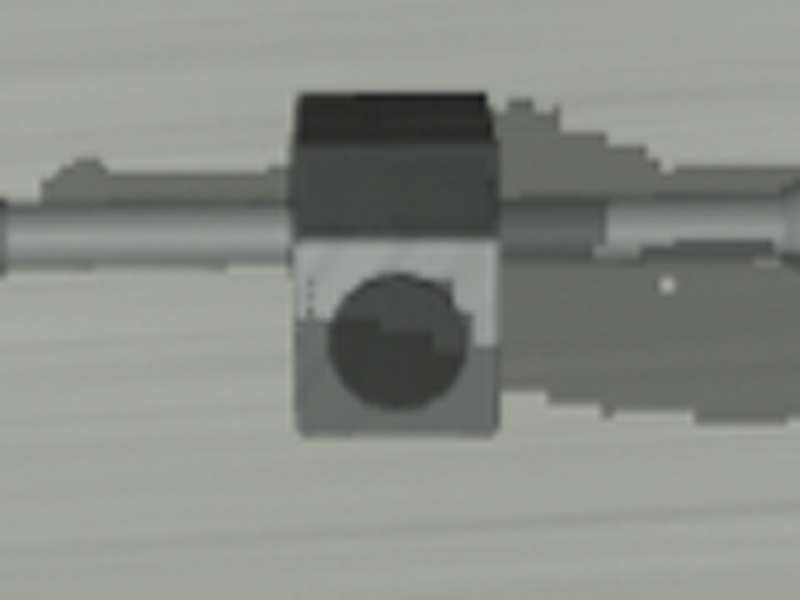

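```bash
python3 -m crank '[{"x":-0.02,"y":0.027,"z":0.75,"roll":-0.13},{"x":0,"y":0,"z":0.75,"roll":0},{"x":0,"y":0,"z":0.55,"roll":0},{"x":0,"y":0,"z":0.33,"roll":0},{"x":0,"y":0,"z":0,"roll":0}]'; python3 -c "
from h import *
st()"; python3 -m crank '[{"x":0,"y":0,"z":0,"roll":0},{"x":0,"y":0,"z":0,"roll":0},{"x":0,"y":0,"z":0,"roll":0},{"x":0,"y":0,"z":0,"roll":0},{"x":0,"y":0,"z":0,"roll":0},{"x":0,"y":0,"z":0,"roll":0}]' 1 60; python3 -c "
from h import *
st()
save('wrist','w4');save('scene','s4')"
```

```text
t: 4.22
tool_pos: [0.4389, -0.3007, 0.0548]
tool_rot: [-0.073, -3.137, -0.005]
contact_force: [-0.3, -0.2, -0.3]
opening: 0.0857
t 4.22 pos [ 0.4389 -0.3007  0.0548] psi 1.5241 zax [-0.0033  0.003  -1.    ] q6 -2.265 q1 -0.741 F [-0.25 -0.2  -0.32] M [ 0.065 -0.051  0.052] op 0.0857
t: 4.97
tool_pos: [0.4405, -0.3026, 0.0579]
tool_rot: [0.073, 3.14, -0.001]
contact_force: [-0.1, 0.8, 4.9]
opening: 0.0233
t 4.97 pos [ 0.4405 -0.3026  0.0579] psi 1.5245 zax [ 1.e-03 -9.e-04 -1.e+00] q6 -2.266 q1 -0.741 F [-0.06  0.79  4.95] M [ 0.138  0.191 -0.02 ] op 0.0233
```

View pics/w4.png

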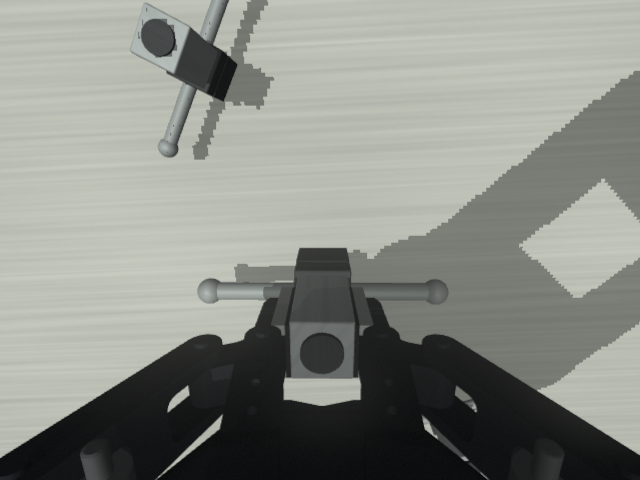

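View pics/s4.png

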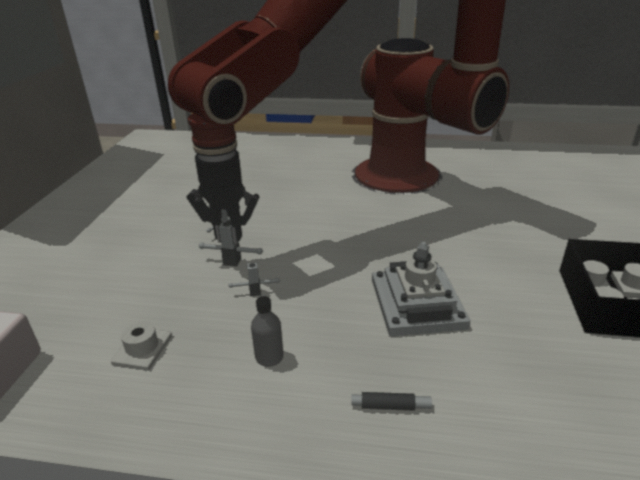

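```bash
python3 -c "
from h import *
w=load('w4');o=ctrl.get_obs();R=Ro.from_rotvec(o['tool_rot']).as_matrix()
print((R.T@(onz(w,322,350,.084)-o['tool_pos'])).round(4))
w=load('w3');print((R.T@(onz(w,324.5,245.7,.084)-o['tool_pos'])).round(4))
"; python3 -m crank '[{"x":0,"y":0,"z":-0.3,"roll":0},{"x":0,"y":0,"z":-0.7,"roll":0},{"x":0,"y":0,"z":-0.8,"roll":0},{"x":0,"y":0,"z":-0.8,"roll":-0.96},{"x":0,"y":0,"z":0,"roll":-1},{"x":0,"y":0,"z":0,"roll":-1},{"x":0,"y":0,"z":0,"roll":-1},{"x":0,"y":0,"z":0,"roll":-1},{"x":0,"y":0,"z":0,"roll":-1},{"x":0,"y":0,"z":0,"roll":-1}]';  python3 -m crank '[{"x":0,"y":0,"z":0,"roll":-1},{"x":0,"y":0,"z":0,"roll":-1},{"x":0,"y":0,"z":0,"roll":-1},{"x":0,"y":0,"z":0,"roll":-1},{"x":0,"y":0,"z":0,"roll":0}]'; python3 -c "
from h import *
st()
for T in ([.526,.0505,.2192],[.529,.0508,.2192]): plan(T,2.839)
save('wrist','w5')"
```

```text
[-0.0003  0.0002 -0.0262]
[-0.0012  0.0012 -0.0262]
t: 6.32
tool_pos: [0.4395, -0.3018, 0.2127]
tool_rot: [1.213, -2.897, -0.001]
contact_force: [-0.3, -0.6, -2.1]
opening: 0.0234
t: 6.95
tool_pos: [0.5017, -0.207, 0.2051]
tool_rot: [1.597, -2.593, 0.07]
contact_force: [-0.3, 0.2, -2.5]
opening: 0.0233
t 6.95 pos [ 0.5017 -0.207   0.2051] psi 2.6739 zax [-0.057  -0.0887 -0.9944] q6 -3.135 q1 -0.476 F [-0.33  0.19 -2.49] M [ 0.05  -0.062  0.06 ] op 0.0233
tool y yaw 2.6739427855367914 zaxis [-0.057  -0.0887 -0.9944]
shift full-scale units x,y,z [-3.968  1.575 -0.638] mm [-238.1   94.5  -38.3]
roll units -1.375 rad -0.1651
tool y yaw 2.6739427855367914 zaxis [-0.057  -0.0887 -0.9944]
shift full-scale units x,y,z [-3.995  1.533 -0.641] mm [-239.7   92.   -38.5]
roll units -1.375 rad -0.1651
```

View pics/w5.png

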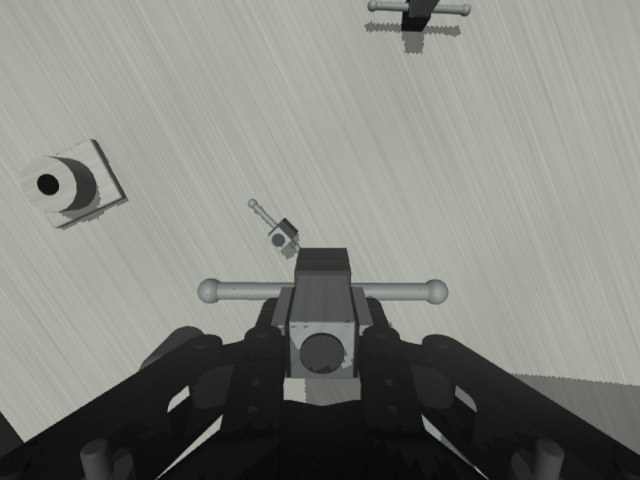

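Turning that far at this base angle hit the last joint's limit, so the arm drifted. The wrench is held straight. I'll take one small step toward the tap to see how the commanded pose behaves.

```bash
python3 -m crank '[{"x":-0.3,"y":0,"z":0,"roll":0},{"x":0,"y":0,"z":0,"roll":0}]'; python3 -c "
from h import *
st()"; python3 -m crank '[{"x":-0.8,"y":0.3,"z":0,"roll":0},{"x":0,"y":0,"z":0,"roll":0}]'; python3 -c "
from h import *
st()"
```

```text
t: 7.25
tool_pos: [0.5096, -0.1928, 0.2037]
tool_rot: [1.593, -2.596, 0.071]
contact_force: [-1.0, -0.1, -2.7]
opening: 0.0233
t 7.25 pos [ 0.5096 -0.1928  0.2037] psi 2.6710 zax [-0.0563 -0.0893 -0.9944] q6 -3.101 q1 -0.446 F [-0.95 -0.12 -2.75] M [ 0.047 -0.041 -0.048] op 0.0233
t: 7.5
tool_pos: [0.5149, -0.1407, 0.1983]
tool_rot: [1.596, -2.594, 0.07]
contact_force: [0.0, -0.3, -3.1]
opening: 0.0234
t 7.50 pos [ 0.5149 -0.1407  0.1983] psi 2.6732 zax [-0.0569 -0.0889 -0.9944] q6 -3.011 q1 -0.354 F [ 0.01 -0.3  -3.1 ] M [ 0.08  -0.041  0.045] op 0.0234
```

```bash
python3 -c "
from h import *
o=ctrl.get_obs();print(o['q'].round(4));q=o['q'];print(q[1]+q[2])"
```

```text
[-0.354  -0.1116  1.8506 -0.1044  1.4261 -3.0115]
1.7389385772664703
```

The last joint's limit also left q4 at -0.104, so the tool is tilted about 0.1 rad and the tilt is kept. The forearm is just below horizontal, so pushing against the same limit with it above horizontal should turn q4 the other way. I'll raise the arm and try that in small steps.

```bash
python3 -m crank '[{"x":0,"y":0,"z":-0.85,"roll":0},{"x":0,"y":0,"z":-0.9,"roll":0},{"x":0,"y":0,"z":-0.9,"roll":0},{"x":0,"y":0,"z":-0.9,"roll":-1},{"x":0,"y":0,"z":0,"roll":-0.5}]'; python3 -c "
from h import *
st();o=ctrl.get_obs();print(o['q'].round(4));q=o['q'];print(q[1]+q[2])"; python3 -m crank '[{"x":0,"y":0,"z":0,"roll":-0.5},{"x":0,"y":0,"z":0,"roll":0}]'; python3 -c "
from h import *
st();o=ctrl.get_obs();print(o['q'].round(4));q=o['q'];print(q[1]+q[2])"
```

```text
t: 8.12
tool_pos: [0.533, -0.1104, 0.4164]
tool_rot: [1.787, -2.464, 0.082]
contact_force: [0.2, -0.5, -2.9]
opening: 0.0233
t 8.12 pos [ 0.533  -0.1104  0.4164] psi 2.8251 zax [-0.0468 -0.0999 -0.9939] q6 -3.135 q1 -0.287 F [ 0.21 -0.49 -2.93] M [ 0.068 -0.08   0.02 ] op 0.0233
[-0.2868 -0.1647  1.5399 -0.1118  1.7818 -3.1352]
1.375200919043956
t: 8.38
tool_pos: [0.5358, -0.0909, 0.4042]
tool_rot: [1.824, -2.417, 0.064]
contact_force: [0.5, -0.6, -2.8]
opening: 0.0237
t 8.38 pos [ 0.5358 -0.0909  0.4042] psi 2.8620 zax [-0.0642 -0.1012 -0.9928] q6 -3.135 q1 -0.248 F [ 0.49 -0.65 -2.84] M [ 0.12  -0.081 -0.042] op 0.0237
[-0.2485 -0.1543  1.551  -0.1167  1.7811 -3.1347]
1.3966664921021357
```

q4 went further the same way, and there is now some radial tilt too. The total tilt is along world direction (-0.064,-0.101). At azimuth about 1.0 rad that direction points radially inward, so pushing gently past the outer reach there, high above the bench, should swing the tool upright again.

```bash
python3 -c "
from h import *
save('top','t6');plan([.385,.60,.62])"
```

```text
tool y yaw 2.861061854901877 zaxis [-0.064  -0.1016 -0.9928]
shift full-scale units x,y,z [-9.917  5.722 -4.577] mm [-595.   343.3 -274.6]
```

View pics/t6.png

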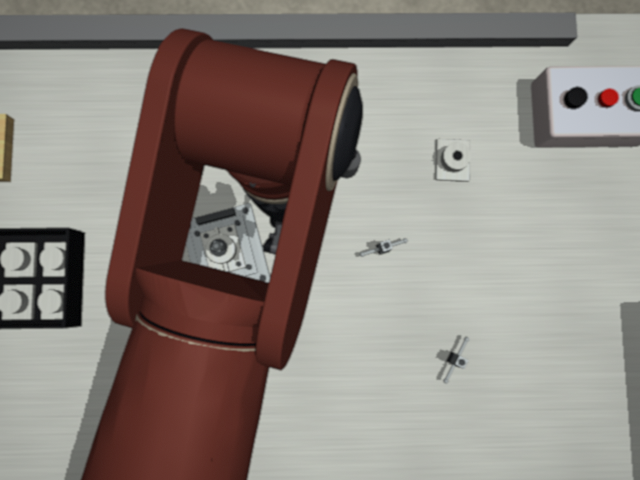

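```bash
python3 -m crank '[{"x":-0.82,"y":0.47,"z":-0.1,"roll":0},{"x":-0.82,"y":0.47,"z":-0.2,"roll":0},{"x":-0.82,"y":0.47,"z":-0.3,"roll":0},{"x":-0.82,"y":0.47,"z":-0.35,"roll":0},{"x":-0.82,"y":0.47,"z":-0.35,"roll":0},{"x":-0.82,"y":0.47,"z":-0.35,"roll":0},{"x":-0.82,"y":0.47,"z":-0.35,"roll":0},{"x":-0.82,"y":0.47,"z":-0.35,"roll":0},{"x":-0.82,"y":0.47,"z":-0.35,"roll":0},{"x":-0.82,"y":0.47,"z":-0.4,"roll":0}]'; python3 -c "
from h import *
st();o=ctrl.get_obs();print(o['q'].round(4));plan([.42,.66,.63])"
```

```text
t: 9.68
tool_pos: [0.4105, 0.4768, 0.5423]
tool_rot: [1.821, -2.42, 0.072]
contact_force: [0.4, 0.2, -2.0]
opening: 0.0233
t 9.68 pos [0.4105 0.4768 0.5423] psi 2.8593 zax [-0.0609 -0.1047 -0.9926] q6 -2.122 q1 0.757 F [ 0.44  0.22 -1.99] M [ 0.081 -0.081  0.04 ] op 0.0233
[ 0.7565  0.1356  1.0369 -0.0395  2.0852 -2.1219]
tool y yaw 2.8592675787000834 zaxis [-0.0609 -0.1047 -0.9926]
shift full-scale units x,y,z [-2.788  0.741 -1.78 ] mm [-167.3   44.5 -106.8]
```

```bash
python3 -m crank '[{"x":-0.68,"y":0.6,"z":-0.4,"roll":0},{"x":-0.68,"y":0.6,"z":-0.4,"roll":0},{"x":-0.68,"y":0.6,"z":-0.4,"roll":0},{"x":-0.68,"y":0.6,"z":-0.4,"roll":0}]'; python3 -c "
from h import *
st();o=ctrl.get_obs();print(o['q'].round(4))"
```

```text
t: 10.18
tool_pos: [0.3226, 0.6817, 0.6233]
tool_rot: [1.821, -2.421, 0.072]
contact_force: [2.2, 2.1, -1.1]
opening: 0.0234
t 10.18 pos [0.3226 0.6817 0.6233] psi 2.8589 zax [-0.06   -0.1042 -0.9927] q6 -1.832 q1 1.031 F [ 2.21  2.08 -1.07] M [ 0.172 -0.126  0.018] op 0.0234
[ 1.031   0.6117  0.2909 -0.003   2.3596 -1.8316]
```

```bash
python3 -m crank '[{"x":-0.5,"y":-0.13,"z":0,"roll":0},{"x":-0.5,"y":-0.13,"z":0,"roll":0}]'; python3 -c "
from h import *
st();o=ctrl.get_obs();print(o['q'].round(4))"; python3 -m crank '[{"x":-0.5,"y":-0.13,"z":0,"roll":0},{"x":0,"y":0,"z":0,"roll":0}]'; python3 -c "
from h import *
st();o=ctrl.get_obs();print(o['q'].round(4))"
```

```text
t: 10.42
tool_pos: [0.3497, 0.7234, 0.5872]
tool_rot: [1.817, -2.413, 0.075]
contact_force: [1.3, 1.9, -6.0]
opening: 0.0233
t 10.43 pos [0.3497 0.7234 0.5872] psi 2.8597 zax [-0.0659 -0.1119 -0.9915] q6 -1.835 q1 1.028 F [ 1.34  1.94 -5.99] M [ 0.195 -0.131  0.026] op 0.0233
[ 1.0285e+00  8.0180e-01  7.0400e-02 -2.0000e-03  2.3996e+00 -1.8347e+00]
t: 10.68
tool_pos: [0.3559, 0.729, 0.5904]
tool_rot: [1.836, -2.441, 0.053]
contact_force: [-0.6, -0.9, -2.2]
opening: 0.023
t 10.68 pos [0.3559 0.729  0.5904] psi 2.8593 zax [-0.0483 -0.0798 -0.9956] q6 -1.835 q1 1.025 F [-0.56 -0.89 -2.24] M [ 0.056 -0.015  0.011] op 0.0230
[ 1.0251e+00  8.0650e-01  5.5000e-02 -2.0000e-04  2.3736e+00 -1.8354e+00]
```

Tilt dropped from 0.12 to 0.093, so the method works. q3 is at its end, so I'll keep the pushes small.

```bash
python3 -m crank '[{"x":-0.2,"y":-0.05,"z":0,"roll":0}]'; python3 -c "
from h import *
st();o=ctrl.get_obs();print(o['q'].round(4))"; python3 -m crank '[{"x":-0.3,"y":-0.08,"z":0,"roll":0},{"x":-0.3,"y":-0.08,"z":0,"roll":0}]'; python3 -c "
from h import *
st();o=ctrl.get_obs();print(o['q'].round(4))"
```

```text
t: 10.8
tool_pos: [0.3581, 0.733, 0.5868]
tool_rot: [1.841, -2.446, 0.048]
contact_force: [0.3, -0.2, -2.1]
opening: 0.0234
t 10.80 pos [0.3581 0.733  0.5868] psi 2.8602 zax [-0.0449 -0.0732 -0.9963] q6 -1.836 q1 1.025 F [ 0.34 -0.19 -2.06] M [-0.025 -0.04  -0.003] op 0.0234
[ 1.0251e+00  8.1060e-01  5.5000e-02  6.0000e-04  2.3621e+00 -1.8356e+00]
t: 11.05
tool_pos: [0.3687, 0.7479, 0.5654]
tool_rot: [1.847, -2.454, 0.04]
contact_force: [0.1, -0.7, -2.2]
opening: 0.0233
t 11.05 pos [0.3687 0.7479 0.5654] psi 2.8606 zax [-0.0403 -0.0631 -0.9972] q6 -1.837 q1 1.023 F [ 0.13 -0.73 -2.24] M [ 0.093 -0.037  0.028] op 0.0233
[ 1.0231e+00  8.3560e-01  5.5000e-02  2.1000e-03  2.3259e+00 -1.8369e+00]
```

```bash
python3 -m crank '[{"x":-0.45,"y":-0.12,"z":-0.35,"roll":0},{"x":-0.45,"y":-0.12,"z":-0.35,"roll":0}]'; python3 -c "
from h import *
st();o=ctrl.get_obs();print(o['q'].round(4))"; python3 -m crank '[{"x":-0.45,"y":-0.12,"z":-0.35,"roll":0},{"x":0,"y":0,"z":0,"roll":0}]'; python3 -c "
from h import *
st();o=ctrl.get_obs();print(o['q'].round(4))"
```

```text
t: 11.3
tool_pos: [0.3763, 0.7527, 0.5672]
tool_rot: [1.866, -2.478, 0.016]
contact_force: [0.4, 0.3, -2.8]
opening: 0.0236
t 11.30 pos [0.3763 0.7527 0.5672] psi 2.8610 zax [-0.0252 -0.0321 -0.9992] q6 -1.840 q1 1.018 F [ 0.39  0.29 -2.8 ] M [ 0.026 -0.025  0.026] op 0.0236
[ 1.0175  0.833   0.055   0.0061  2.2942 -1.8399]
t: 11.55
tool_pos: [0.3796, 0.7543, 0.5699]
tool_rot: [1.875, -2.492, 0.004]
contact_force: [-0.0, 0.5, -2.3]
opening: 0.0235
t 11.55 pos [0.3796 0.7543 0.5699] psi 2.8608 zax [-0.0169 -0.0157 -0.9997] q6 -1.841 q1 1.015 F [-0.05  0.49 -2.33] M [ 0.002 -0.013  0.012] op 0.0235
[ 1.0146  0.8296  0.055   0.0079  2.2793 -1.8413]
```

```bash
python3 -m crank '[{"x":-0.45,"y":-0.12,"z":-0.35,"roll":0},{"x":0,"y":0,"z":0,"roll":0}]'; python3 -c "
from h import *
st()"; python3 -m crank '[{"x":-0.15,"y":-0.03,"z":-0.1,"roll":0},{"x":0,"y":0,"z":0,"roll":0}]'; python3 -c "
from h import *
st();o=ctrl.get_obs();print(o['q'].round(4))
plan([.526,.06,.26],2.839)
plan([.526,.06,.26])
"
```

```text
t: 11.8
tool_pos: [0.3829, 0.7563, 0.572]
tool_rot: [1.885, -2.505, -0.009]
contact_force: [0.1, -0.6, -2.2]
opening: 0.0237
t 11.80 pos [0.3829 0.7563 0.572 ] psi 2.8610 zax [-8.8e-03  3.0e-04 -1.0e+00] q6 -1.843 q1 1.012 F [ 0.05 -0.65 -2.19] M [-0.02  -0.005  0.008] op 0.0237
t: 12.05
tool_pos: [0.3835, 0.7577, 0.5719]
tool_rot: [1.888, -2.508, -0.012]
contact_force: [-0.3, 0.7, -3.2]
opening: 0.0234
t 12.05 pos [0.3835 0.7577 0.5719] psi 2.8613 zax [-0.0066  0.005  -1.    ] q6 -1.842 q1 1.012 F [-0.34  0.72 -3.19] M [-0.011 -0.042  0.024] op 0.0234
[ 1.0122  0.8272  0.055   0.0106  2.2587 -1.8424]
tool y yaw 2.8613132246578354 zaxis [-0.0066  0.005  -1.    ]
shift full-scale units x,y,z [10.533 -5.539  5.124] mm [ 632.  -332.3  307.4]
roll units 0.186 rad 0.0223
tool y yaw 2.8613132246578354 zaxis [-0.0066  0.005  -1.    ]
shift full-scale units x,y,z [10.533 -5.539  5.124] mm [ 632.  -332.3  307.4]
```

The tool is upright again, with a residual tilt of 0.008 rad. Next I'll travel to above the tap.

```bash
python3 -m crank '[{"x":0.7,"y":-0.37,"z":0.3,"roll":0},{"x":0.7,"y":-0.37,"z":0.3,"roll":0},{"x":0.7,"y":-0.37,"z":0.3,"roll":0},{"x":0.7,"y":-0.37,"z":0.3,"roll":0},{"x":0.7,"y":-0.37,"z":0.3,"roll":0},{"x":0.7,"y":-0.37,"z":0.3,"roll":0},{"x":0.7,"y":-0.37,"z":0.3,"roll":0},{"x":0.7,"y":-0.37,"z":0.3,"roll":0},{"x":0.7,"y":-0.37,"z":0.3,"roll":0},{"x":0.7,"y":-0.37,"z":0.3,"roll":0}]'; python3 -c "
from h import *
st()
plan([.526,.05,.25],2.839)
"
```

```text
t: 13.3
tool_pos: [0.4786, 0.3086, 0.3973]
tool_rot: [1.889, -2.509, -0.011]
contact_force: [0.6, 0.4, -2.7]
opening: 0.0229
t 13.30 pos [0.4786 0.3086 0.3973] psi 2.8614 zax [-0.0055  0.0048 -1.    ] q6 -2.421 q1 0.439 F [ 0.59  0.43 -2.68] M [-0.078  0.024  0.025] op 0.0229
tool y yaw 2.8613901617169315 zaxis [-0.0055  0.0048 -1.    ]
shift full-scale units x,y,z [ 3.931 -1.968  2.43 ] mm [ 235.8 -118.1  145.8]
roll units 0.187 rad 0.0224
```

```bash
python3 -m crank '[{"x":0.75,"y":-0.38,"z":0.4,"roll":0},{"x":0.75,"y":-0.38,"z":0.4,"roll":0},{"x":0.75,"y":-0.38,"z":0.4,"roll":0},{"x":0.75,"y":-0.38,"z":0.4,"roll":0},{"x":0.75,"y":-0.38,"z":0.4,"roll":0.1},{"x":0,"y":0,"z":0,"roll":0.1},{"x":0,"y":0,"z":0,"roll":0}]'; python3 -c "
from h import *
st()
save('wrist','w7');save('scene','s7');save('top','t7')
plan([.526,.0505,.20],2.839)
s=load('s7')['img'][150:330,330:500,::-1]; t=load('t7')['img'][180:300,150:290,::-1];
f=lambda x:np.clip(1.6*cv2.resize(x,(400,400),interpolation=cv2.INTER_CUBIC).astype(float),0,255)
cv2.imwrite('pics/c7.png',np.hstack([f(s),f(t)]))
"
```

```text
t: 14.18
tool_pos: [0.5251, 0.063, 0.2766]
tool_rot: [1.857, -2.531, -0.011]
contact_force: [-0.7, -0.1, -3.1]
opening: 0.0231
t 14.18 pos [0.5251 0.063  0.2766] psi 2.8368 zax [-0.0059  0.0047 -1.    ] q6 -2.861 q1 -0.024 F [-0.67 -0.1  -3.1 ] M [0.025 0.005 0.045] op 0.0231
tool y yaw 2.839001318983054 zaxis [-0.0048  0.0043 -1.    ]
shift full-scale units x,y,z [ 0.212 -0.086  1.283] mm [12.7 -5.1 77. ]
roll units 0.0 rad 0.0[ WARN:0@4.416] global loadsave.cpp:1063 imwrite_ Unsupported depth image for selected encoder is fallbacked to CV_8U.
```

View pics/c7.png

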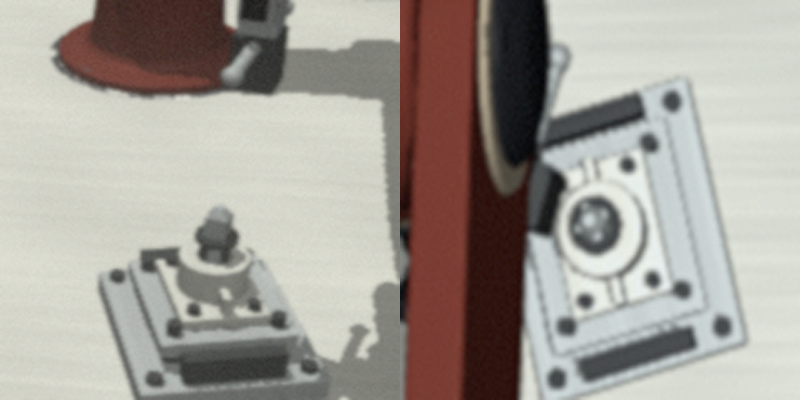

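View pics/w7.png

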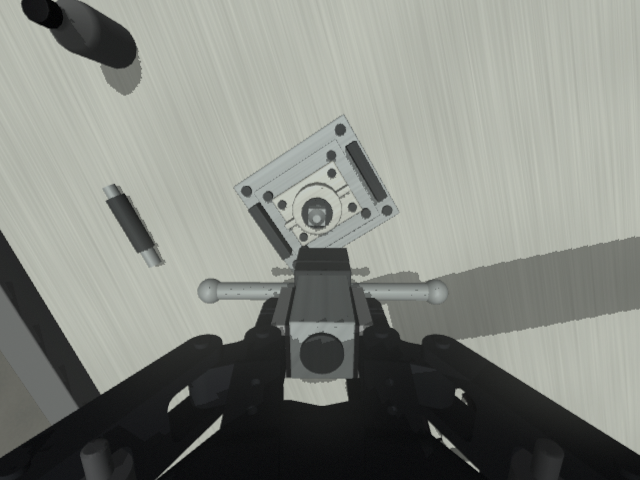

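The wrist view now also shows the tap, at (317,215), from a direction about 90° from before, which separates camera bias from position. Measuring it.

```bash
python3 -c "
from h import *
w=load('w7'); c=w['img'][175:265,257:377,::-1].astype(float)
cv2.imwrite('pics/w7c.png',np.clip(1.3*cv2.resize(c,(800,600),interpolation=cv2.INTER_CUBIC),0,255).astype(np.uint8))"
```

```text
(no output)
```

View pics/w7c.png

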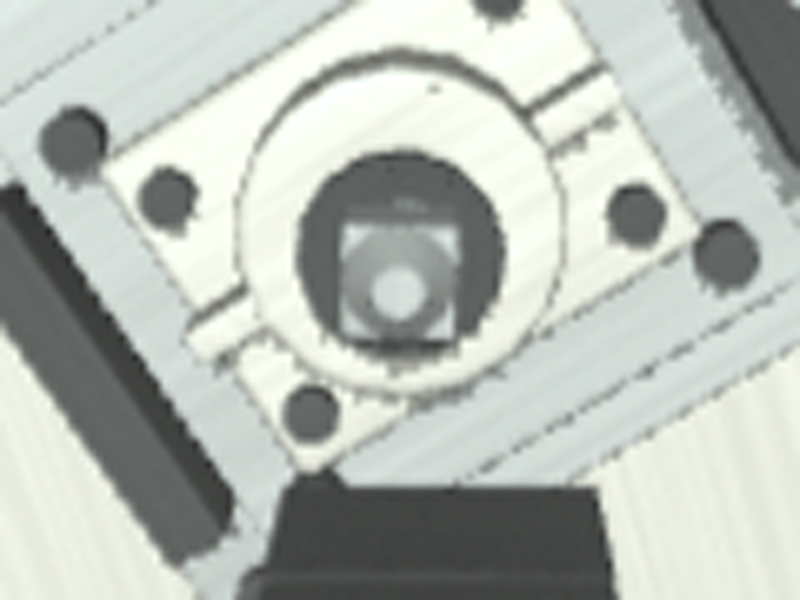

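```bash
python3 - <<'E'
from h import *
np.set_printoptions(precision=4,suppress=True)
w=load('w7'); s=load('scene0');t=load('top0')
f=lambda x,y:(257+(x+.5)/6.667-.5,175+(y+.5)/6.667-.5)
C=[(341,224),(460,226),(456,343),(339,342)]
P=np.array([onz(w,*f(*c),.108)[:2] for c in C]); print(P, P.mean(0))
for i in range(4):
    d=P[(i+1)%4]-P[i]; print(np.linalg.norm(d), np.arctan2(d[1],d[0])%(np.pi/2))
print('tip',onz(w,*f(398,292),.115))
w1=load('w1'); f1=lambda x,y:(268+(x+.5)/6.667-.5,205+(y+.5)/6.667-.5)
w2=load('w2'); f2=lambda x,y:(240+(x+.5)/5-.5,180+(y+.5)/5-.5)
a=[(w,*f(398,292)),(w1,*f1(395,408)),(w2,*f2(403,500)),(t,217.4,246.7),(s,423.3,246.5)]
X=tri(*a);print(X)
for q in a: print(proj(q[0],X)-np.array(q[1:]))
X=tri(a[0],a[3],a[4]);print(X)
# wrench now in wrist img
o=ctrl.get_obs();R=Ro.from_rotvec(o['tool_rot']).as_matrix();st()
print('block top in tool', (R.T@(onz(w,322,350,o['tool_pos'][2]+.0262)-o['tool_pos'])).round(4))
E
```

```text
[[0.532  0.0432]
 [0.5167 0.0484]
 [0.5221 0.0638]
 [0.5375 0.0588]] [0.5271 0.0535]
0.016228670973507834 1.2464617921028291
0.016391830769610836 1.2343720239675147
0.016201049275015356 1.254257517477664
0.016517805899334173 1.236166380041395
tip [0.527  0.0531 0.115 ]
[0.5263 0.051  0.1186]
[[-0.038  -1.5957]]
[[-1.1249 -2.2365]]
[[-0.1682 -2.6308]]
[[-1.694  -2.5465]]
[[-0.785 -0.585]]
[0.5247 0.0513 0.1164]
t 14.32 pos [0.5253 0.0639 0.2771] psi 2.8390 zax [-0.0048  0.0043 -1.    ] q6 -2.861 q1 -0.022 F [ 0.14  0.62 -1.9 ] M [-0.032  0.004 -0.011] op 0.0230
block top in tool [ 0.0016 -0.0012 -0.0262]
```

```bash
python3 -c "
from h import *
plan([.5263,.0513,.190],2.826)
"
```

```text
tool y yaw 2.839001318983054 zaxis [-0.0048  0.0043 -1.    ]
shift full-scale units x,y,z [ 0.199 -0.088  1.45 ] mm [11.9 -5.3 87. ]
roll units 0.108 rad 0.013
```

```bash
python3 -m crank '[{"x":0.1,"y":-0.044,"z":0.5,"roll":0.1},{"x":0.1,"y":-0.044,"z":0.5,"roll":0},{"x":0,"y":0,"z":0.35,"roll":0},{"x":0,"y":0,"z":0.1,"roll":0},{"x":0,"y":0,"z":0,"roll":0}]'; python3 -c "
from h import *
st()
save('scene','s8');save('top','t8')
s=load('s8')['img'][150:330,330:500,::-1]; t=load('t8')['img'][180:300,150:290,::-1];
f=lambda x:np.clip(1.6*cv2.resize(x,(400,400),interpolation=cv2.INTER_CUBIC).astype(float),0,255)
cv2.imwrite('pics/c8.png',np.hstack([f(s),f(t)]).astype(np.uint8))
"
```

```text
t: 14.95
tool_pos: [0.5259, 0.0506, 0.1891]
tool_rot: [1.843, -2.541, -0.011]
contact_force: [0.1, 0.7, -1.7]
opening: 0.023
t 14.95 pos [0.5259 0.0506 0.1891] psi 2.8259 zax [-0.0066  0.0042 -1.    ] q6 -2.874 q1 -0.047 F [ 0.13  0.66 -1.75] M [-0.034 -0.038 -0.022] op 0.0230
```

View pics/c8.png

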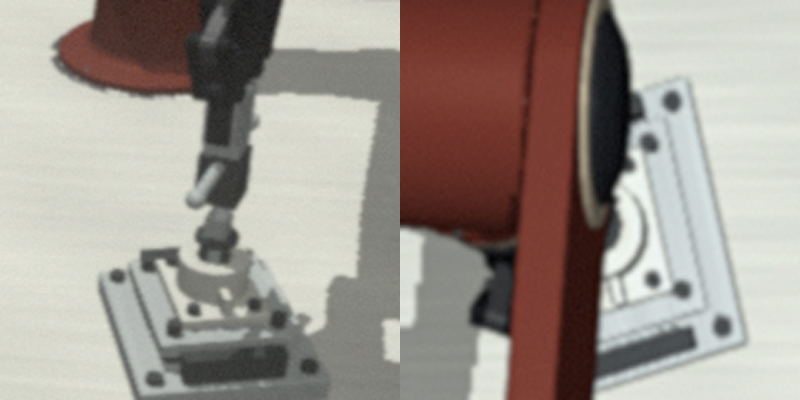

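The wrench foot is right over the tap tip in the scene view. Feeling downward in small steps.

```bash
python3 -m crank '[{"x":0,"y":0,"z":0.07,"roll":0},{"x":0,"y":0,"z":0.07,"roll":0},{"x":0,"y":0,"z":0.06,"roll":0}]'; python3 -m crank '[{"x":0,"y":0,"z":0.05,"roll":0},{"x":0,"y":0,"z":0,"roll":0}]'; python3 -m crank '[{"x":0,"y":0,"z":0.05,"roll":0},{"x":0,"y":0,"z":0,"roll":0}]';  python3 -c "
from h import *
st()"
```

```text
t: 15.42
tool_pos: [0.5254, 0.0501, 0.1763]
tool_rot: [1.842, -2.541, -0.012]
contact_force: [0.5, -0.3, -3.3]
opening: 0.0234
t: 15.68
tool_pos: [0.5253, 0.0502, 0.1732]
tool_rot: [1.842, -2.541, -0.013]
contact_force: [-0.1, -0.1, -2.4]
opening: 0.0234
t: 15.92
tool_pos: [0.5254, 0.0502, 0.1704]
tool_rot: [1.842, -2.541, -0.012]
contact_force: [-0.5, -0.5, -3.0]
opening: 0.0234
t 15.93 pos [0.5254 0.0502 0.1704] psi 2.8252 zax [-0.0072  0.0043 -1.    ] q6 -2.874 q1 -0.048 F [-0.49 -0.51 -2.96] M [ 0.088 -0.104 -0.039] op 0.0234
```

```bash
python3 -m crank '[{"x":0,"y":0,"z":0.05,"roll":0},{"x":0,"y":0,"z":0,"roll":0}]'; python3 -m crank '[{"x":0,"y":0,"z":0.05,"roll":0},{"x":0,"y":0,"z":0,"roll":0}]'; python3 -c "
from h import *
st()"
```

```text
t: 16.18
tool_pos: [0.5254, 0.0502, 0.1673]
tool_rot: [1.842, -2.541, -0.012]
contact_force: [-0.1, 0.8, -2.7]
opening: 0.023
t: 16.42
tool_pos: [0.5253, 0.0502, 0.1643]
tool_rot: [1.842, -2.541, -0.012]
contact_force: [0.7, 0.5, -3.0]
opening: 0.0232
t 16.43 pos [0.5253 0.0502 0.1643] psi 2.8252 zax [-0.0075  0.0043 -1.    ] q6 -2.874 q1 -0.048 F [ 0.69  0.5  -2.96] M [ 0.12  -0.121  0.009] op 0.0232
```

```bash
python3 -m crank '[{"x":0,"y":0,"z":0.05,"roll":0},{"x":0,"y":0,"z":0,"roll":0}]'; python3 -m crank '[{"x":0,"y":0,"z":0.05,"roll":0},{"x":0,"y":0,"z":0,"roll":0}]'; python3 -c "
from h import *
st()"
```

```text
t: 16.68
tool_pos: [0.5253, 0.0502, 0.1612]
tool_rot: [1.841, -2.541, -0.012]
contact_force: [1.0, 0.4, -3.0]
opening: 0.0231
t: 16.92
tool_pos: [0.5253, 0.0503, 0.1583]
tool_rot: [1.842, -2.541, -0.012]
contact_force: [0.0, 0.4, -3.4]
opening: 0.0233
t 16.93 pos [0.5253 0.0503 0.1583] psi 2.8252 zax [-0.0075  0.0042 -1.    ] q6 -2.874 q1 -0.048 F [ 0.    0.43 -3.4 ] M [ 0.163 -0.077 -0.001] op 0.0233
```

```bash
python3 -m crank '[{"x":0,"y":0,"z":0.04,"roll":0},{"x":0,"y":0,"z":0,"roll":0}]'; python3 -m crank '[{"x":0,"y":0,"z":0.03,"roll":0},{"x":0,"y":0,"z":0,"roll":0}]'; python3 -c "
from h import *
st()"
```

```text
t: 17.18
tool_pos: [0.5256, 0.0502, 0.1573]
tool_rot: [1.842, -2.541, -0.011]
contact_force: [-1.3, -0.3, 3.5]
opening: 0.0232
t: 17.42
tool_pos: [0.5258, 0.0502, 0.1563]
tool_rot: [1.842, -2.541, -0.011]
contact_force: [-4.1, 0.7, 8.1]
opening: 0.0232
t 17.43 pos [0.5258 0.0502 0.1563] psi 2.8253 zax [-0.0062  0.004  -1.    ] q6 -2.874 q1 -0.048 F [-4.13  0.75  8.1 ] M [ 0.186  0.838 -0.03 ] op 0.0232
```

Contact at TCP z ≈ 0.1575, with a net push of about 11 N. I'll look at whether this is the shoulder.

```bash
python3 -c "
from h import *
s=save('scene','s9')['img'][190:270,380:470,::-1]; w=save('wrist','w9')['img'][220:340,250:400,::-1]
f=lambda x:np.clip(1.6*cv2.resize(x,(400,400),interpolation=cv2.INTER_CUBIC).astype(float),0,255)
cv2.imwrite('pics/c9.png',np.hstack([f(s),f(w)]).astype(np.uint8))
d=load('s9')
for z in (.094,.099,.105): print(z,proj(d,[[.5263,.0513,z],[.5263+.0143*.8,.0513-.0143*.3,z]]).round(1).tolist())
st()
"
```

```text
0.094 [[421.3, 258.9], [418.6, 262.7]]
0.099 [[421.6, 256.3], [418.9, 260.1]]
0.105 [[421.9, 253.1], [419.2, 256.9]]
t 17.52 pos [0.5258 0.0502 0.1563] psi 2.8253 zax [-0.0063  0.004  -1.    ] q6 -2.874 q1 -0.048 F [-4.67  0.68  8.21] M [0.108 0.865 0.012] op 0.0234
```

View pics/c9.png

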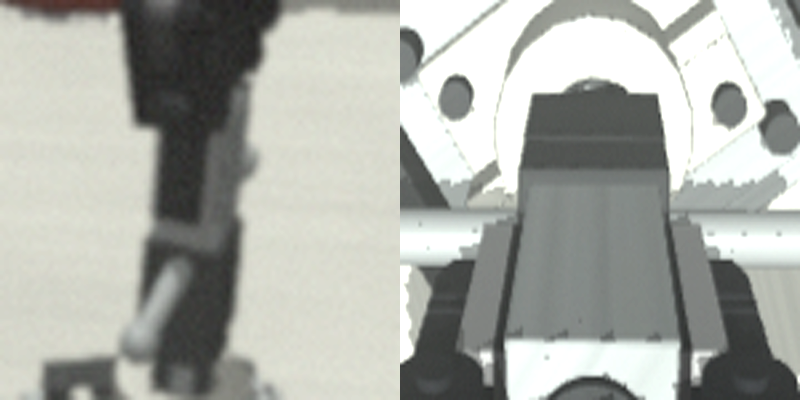

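```bash
python3 -c "
from h import *
a=load('scene0')['img'][225:285,390:450,::-1]; b=load('s9')['img'][225:285,390:450,::-1]
f=lambda x:np.clip(1.8*cv2.resize(x,(400,400),interpolation=cv2.INTER_CUBIC).astype(float),0,255)
cv2.imwrite('pics/c9b.png',np.hstack([f(a),f(b)]).astype(np.uint8))
"
```

```text
(no output)
```

View pics/c9b.png

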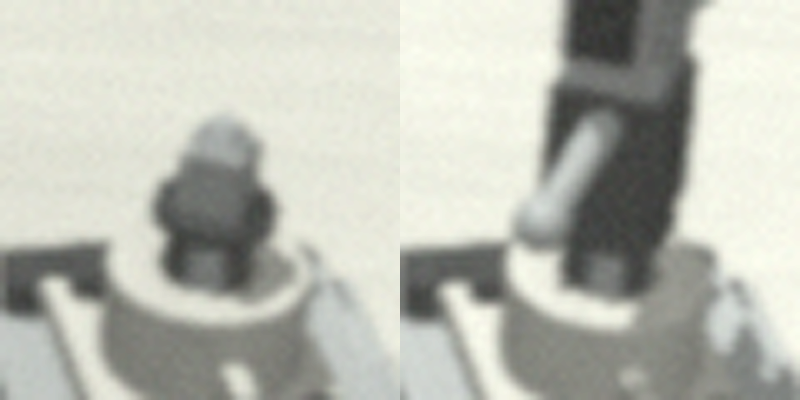

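The contact stiffness, about 1 mm per 4.5 N, matches the spring nest. A re-read of the cone tip in the scene view (row ~243.5) puts the shoulder at z ≈ 0.099, and the wrench foot is at 0.0995, so the wrench looks home. I'll ease the pressure, grip more firmly and turn clockwise until the slack is taken up.

```bash
python3 -m crank '[{"x":0,"y":0,"z":-0.015,"roll":0},{"x":0,"y":0,"z":0,"roll":0.4}]' 1 100; python3 -c "
from h import *
st()"; python3 -m crank '[{"x":0,"y":0,"z":0,"roll":0.4},{"x":0,"y":0,"z":0,"roll":0.4}]'; python3 -c "
from h import *
st()"; python3 -m crank '[{"x":0,"y":0,"z":0,"roll":0.4}]'; python3 -c "
from h import *
st()"
```

```text
t: 17.77
tool_pos: [0.5261, 0.0503, 0.1569]
tool_rot: [1.78, -2.587, -0.01]
contact_force: [-1.8, 0.3, 5.5]
opening: 0.0229
t 17.77 pos [0.5261 0.0503 0.1569] psi 2.7760 zax [-0.0051  0.0041 -1.    ] q6 -2.825 q1 -0.048 F [-1.79  0.26  5.52] M [0.171 0.379 0.008] op 0.0229
t: 18.02
tool_pos: [0.5263, 0.0504, 0.157]
tool_rot: [1.654, -2.67, -0.01]
contact_force: [-1.9, 1.6, 4.9]
opening: 0.0229
t 18.02 pos [0.5263 0.0504 0.157 ] psi 2.6799 zax [-0.0045  0.0045 -1.    ] q6 -2.728 q1 -0.047 F [-1.9   1.57  4.88] M [0.334 0.337 0.075] op 0.0229
t: 18.15
tool_pos: [0.5262, 0.0506, 0.157]
tool_rot: [1.589, -2.708, -0.011]
contact_force: [-2.5, 2.6, 5.5]
opening: 0.0228
t 18.15 pos [0.5262 0.0506 0.157 ] psi 2.6319 zax [-0.0048  0.0051 -1.    ] q6 -2.680 q1 -0.047 F [-2.45  2.57  5.5 ] M [0.454 0.343 0.073] op 0.0228
```

```bash
python3 -m crank '[{"x":0,"y":0,"z":0,"roll":0.4}]'; python3 -c "
from h import *
st()";  python3 -m crank '[{"x":0,"y":0,"z":0,"roll":0.4}]'; python3 -c "
from h import *
st()"; python3 -m crank '[{"x":0,"y":0,"z":0,"roll":0.4}]'; python3 -c "
from h import *
st()"
```

```text
t: 18.27
tool_pos: [0.5262, 0.0509, 0.1569]
tool_rot: [1.524, -2.745, -0.011]
contact_force: [-1.5, 3.2, 4.8]
opening: 0.0227
t 18.27 pos [0.5262 0.0509 0.1569] psi 2.5842 zax [-0.0049  0.0055 -1.    ] q6 -2.633 q1 -0.047 F [-1.55  3.17  4.84] M [0.613 0.383 0.211] op 0.0227
t: 18.4
tool_pos: [0.5262, 0.051, 0.1569]
tool_rot: [1.458, -2.781, -0.012]
contact_force: [-1.8, 1.3, 6.0]
opening: 0.0228
t 18.40 pos [0.5262 0.051  0.1569] psi 2.5365 zax [-0.0049  0.0057 -1.    ] q6 -2.585 q1 -0.047 F [-1.85  1.35  5.98] M [0.596 0.351 0.236] op 0.0228
t: 18.52
tool_pos: [0.5261, 0.051, 0.1569]
tool_rot: [1.391, -2.815, -0.011]
contact_force: [-1.8, 2.7, 5.7]
opening: 0.0229
t 18.52 pos [0.5261 0.051  0.1569] psi 2.4886 zax [-0.0049  0.0056 -1.    ] q6 -2.537 q1 -0.047 F [-1.85  2.73  5.68] M [0.604 0.375 0.269] op 0.0229
```

The torque levelled off at about 0.25 N m from psi ≈ 2.60, so the tap is cutting. For tap = π I need psi ≈ -0.55, which is 25.4 more units, sinking 0.05 mm per row.

```bash
python3 -m crank '[{"x":0,"y":0,"z":0.001,"roll":1},{"x":0,"y":0,"z":0.001,"roll":1},{"x":0,"y":0,"z":0.001,"roll":1},{"x":0,"y":0,"z":0.001,"roll":1},{"x":0,"y":0,"z":0.001,"roll":1},{"x":0,"y":0,"z":0.001,"roll":1},{"x":0,"y":0,"z":0.001,"roll":1},{"x":0,"y":0,"z":0.001,"roll":1}]'; python3 -c "
from h import *
st()"; python3 -m crank '[{"x":0,"y":0,"z":0.001,"roll":1},{"x":0,"y":0,"z":0.001,"roll":1},{"x":0,"y":0,"z":0.001,"roll":1},{"x":0,"y":0,"z":0.001,"roll":1},{"x":0,"y":0,"z":0.001,"roll":1},{"x":0,"y":0,"z":0.001,"roll":1},{"x":0,"y":0,"z":0.001,"roll":1},{"x":0,"y":0,"z":0.001,"roll":1}]'; python3 -c "
from h import *
st()"
```

```text
t: 19.52
tool_pos: [0.5262, 0.0507, 0.1565]
tool_rot: [-0.07, -3.136, -0.008]
contact_force: [-2.1, 1.8, 6.1]
opening: 0.0228
t 19.52 pos [0.5262 0.0507 0.1565] psi 1.5262 zax [-0.0049  0.0049 -1.    ] q6 -1.575 q1 -0.047 F [-2.06  1.84  6.09] M [0.398 0.405 0.282] op 0.0228
t: 20.52
tool_pos: [0.5259, 0.0505, 0.1559]
tool_rot: [-1.509, -2.747, -0.002]
contact_force: [-2.7, 1.2, 6.1]
opening: 0.0231
t 20.52 pos [0.5259 0.0505 0.1559] psi 0.5662 zax [-0.0057  0.0044 -1.    ] q6 -0.615 q1 -0.047 F [-2.66  1.24  6.14] M [0.232 0.619 0.222] op 0.0231
```

```bash
python3 -m crank '[{"x":0,"y":0,"z":0.001,"roll":1},{"x":0,"y":0,"z":0.001,"roll":1},{"x":0,"y":0,"z":0.001,"roll":1},{"x":0,"y":0,"z":0.001,"roll":1},{"x":0,"y":0,"z":0.001,"roll":1},{"x":0,"y":0,"z":0.001,"roll":1},{"x":0,"y":0,"z":0.001,"roll":1},{"x":0,"y":0,"z":0.001,"roll":1},{"x":0,"y":0,"z":0.001,"roll":1},{"x":0,"y":0,"z":0,"roll":0.4}]'; python3 -c "
from h import *
st()"; python3 -m crank '[{"x":0,"y":0,"z":0,"roll":-0.8},{"x":0,"y":0,"z":0,"roll":-0.8}]'; python3 -c "
from h import *
st()"; python3 -m crank '[{"x":0,"y":0,"z":0,"roll":-0.5}]'; python3 -c "
from h import *
st()"; python3 -m crank '[{"x":0,"y":0,"z":0,"roll":-0.5}]'; python3 -c "
from h import *
st()"; python3 -m crank '[{"x":0,"y":0,"z":0,"roll":-0.5}]'; python3 -c "
from h import *
st()"
```

```text
t: 21.78
tool_pos: [0.5256, 0.0506, 0.1554]
tool_rot: [-2.742, -1.518, 0.005]
contact_force: [-2.6, 1.8, 6.7]
opening: 0.0227
t 21.77 pos [0.5256 0.0506 0.1554] psi -0.5599 zax [-0.0067  0.0049 -1.    ] q6 0.511 q1 -0.047 F [-2.61  1.78  6.7 ] M [0.452 0.74  0.309] op 0.0227
t: 22.02
tool_pos: [0.5257, 0.0509, 0.1554]
tool_rot: [-2.58, -1.778, 0.003]
contact_force: [-3.6, 3.2, 7.4]
opening: 0.0231
t 22.02 pos [0.5257 0.0509 0.1554] psi -0.3638 zax [-0.0063  0.0057 -1.    ] q6 0.315 q1 -0.047 F [-3.59  3.2   7.41] M [ 0.552  0.679 -0.079] op 0.0231
t: 22.15
tool_pos: [0.5258, 0.0509, 0.1554]
tool_rot: [-2.526, -1.854, 0.003]
contact_force: [-2.9, 2.8, 6.9]
opening: 0.0229
t 22.15 pos [0.5258 0.0509 0.1554] psi -0.3047 zax [-0.0061  0.0055 -1.    ] q6 0.256 q1 -0.047 F [-2.85  2.78  6.86] M [ 0.52   0.76  -0.081] op 0.0229
t: 22.28
tool_pos: [0.5259, 0.0508, 0.1555]
tool_rot: [-2.47, -1.929, 0.002]
contact_force: [-2.8, 2.8, 6.8]
opening: 0.0229
t 22.27 pos [0.5259 0.0508 0.1555] psi -0.2449 zax [-0.0058  0.0053 -1.    ] q6 0.196 q1 -0.047 F [-2.77  2.77  6.78] M [ 0.447  0.632 -0.06 ] op 0.0229
t: 22.4
tool_pos: [0.526, 0.0507, 0.1555]
tool_rot: [-2.411, -2.002, 0.002]
contact_force: [-2.6, 2.0, 6.1]
opening: 0.0228
t 22.40 pos [0.526  0.0507 0.1555] psi -0.1849 zax [-0.0056  0.0051 -1.    ] q6 0.136 q1 -0.047 F [-2.64  1.99  6.15] M [ 0.369  0.631 -0.112] op 0.0228
```

Working back. I'll ease the downward pressure so that shoulder friction doesn't hide the back-contact.

```bash
python3 -m crank '[{"x":0,"y":0,"z":-0.02,"roll":-0.4}]'; python3 -c "
from h import *
st()"; python3 -m crank '[{"x":0,"y":0,"z":-0.002,"roll":-0.8},{"x":0,"y":0,"z":-0.001,"roll":-0.8}]'; python3 -c "
from h import *
st()"
```

```text
t: 22.52
tool_pos: [0.526, 0.0505, 0.1563]
tool_rot: [-2.363, -2.059, 0.002]
contact_force: [-1.7, 2.2, 3.4]
opening: 0.0228
t 22.52 pos [0.526  0.0505 0.1563] psi -0.1372 zax [-0.0055  0.0047 -1.    ] q6 0.089 q1 -0.047 F [-1.66  2.21  3.39] M [ 0.261  0.318 -0.055] op 0.0228
t: 22.78
tool_pos: [0.5258, 0.0506, 0.1562]
tool_rot: [-2.153, -2.277, 0.001]
contact_force: [-2.4, 2.3, 4.4]
opening: 0.0226
t 22.77 pos [0.5258 0.0506 0.1562] psi 0.0563 zax [-0.0059  0.0049 -1.    ] q6 -0.105 q1 -0.047 F [-2.44  2.28  4.39] M [ 0.348  0.383 -0.129] op 0.0226
```

```bash
python3 -m crank '[{"x":0,"y":0,"z":-0.001,"roll":-1},{"x":0,"y":0,"z":-0.001,"roll":-1},{"x":0,"y":0,"z":-0.001,"roll":-1},{"x":0,"y":0,"z":-0.001,"roll":-1},{"x":0,"y":0,"z":-0.001,"roll":-1}]'; python3 -c "
from h import *
st()"; python3 -m crank '[{"x":0,"y":0,"z":-0.001,"roll":-1},{"x":0,"y":0,"z":-0.001,"roll":-1},{"x":0,"y":0,"z":-0.001,"roll":-1},{"x":0,"y":0,"z":-0.001,"roll":-1},{"x":0,"y":0,"z":-0.001,"roll":-1},{"x":0,"y":0,"z":-0.001,"roll":-1}]'; python3 -c "
from h import *
st()"
```

```text
t: 23.4
tool_pos: [0.5257, 0.0506, 0.1565]
tool_rot: [-1.382, -2.812, -0.003]
contact_force: [-2.5, 3.2, 4.4]
opening: 0.0233
t 23.40 pos [0.5257 0.0506 0.1565] psi 0.6570 zax [-0.0063  0.0051 -1.    ] q6 -0.706 q1 -0.047 F [-2.52  3.2   4.44] M [ 0.377  0.436 -0.085] op 0.0233
t: 24.15
tool_pos: [0.5258, 0.0506, 0.1568]
tool_rot: [-0.303, -3.12, -0.007]
contact_force: [-1.8, 2.4, 3.1]
opening: 0.023
t 24.15 pos [0.5258 0.0506 0.1568] psi 1.3770 zax [-0.006   0.0049 -1.    ] q6 -1.426 q1 -0.047 F [-1.84  2.4   3.07] M [ 0.351  0.339 -0.082] op 0.0230
```

```bash
python3 -m crank '[{"x":0,"y":0,"z":0,"roll":1},{"x":0,"y":0,"z":0,"roll":1},{"x":0,"y":0,"z":0,"roll":1},{"x":0,"y":0,"z":0.001,"roll":1},{"x":0,"y":0,"z":0.001,"roll":1},{"x":0,"y":0,"z":0.001,"roll":1},{"x":0,"y":0,"z":0.001,"roll":1},{"x":0,"y":0,"z":0.001,"roll":1},{"x":0,"y":0,"z":0,"roll":1},{"x":0,"y":0,"z":0.001,"roll":1}]'; python3 -c "
from h import *
st()"; python3 -m crank '[{"x":0,"y":0,"z":0.001,"roll":1},{"x":0,"y":0,"z":0.001,"roll":1},{"x":0,"y":0,"z":0,"roll":1},{"x":0,"y":0,"z":0.001,"roll":1},{"x":0,"y":0,"z":0.001,"roll":0.6}]'; python3 -c "
from h import *
st()"; python3 -m crank '[{"x":0,"y":0,"z":0.001,"roll":1},{"x":0,"y":0,"z":0.001,"roll":1},{"x":0,"y":0,"z":0,"roll":1},{"x":0,"y":0,"z":0.001,"roll":1}]'; python3 -c "
from h import *
st()"
```

```text
t: 25.4
tool_pos: [0.5255, 0.0503, 0.1563]
tool_rot: [-2.02, -2.395, 0.002]
contact_force: [-2.4, 1.0, 4.2]
opening: 0.0234
t 25.40 pos [0.5255 0.0503 0.1563] psi 0.1696 zax [-0.007   0.0041 -1.    ] q6 -0.218 q1 -0.048 F [-2.41  0.98  4.21] M [0.185 0.488 0.104] op 0.0234
t: 26.02
tool_pos: [0.5255, 0.0507, 0.1561]
tool_rot: [-2.595, -1.756, 0.004]
contact_force: [-1.5, 2.5, 5.5]
opening: 0.0226
t 26.02 pos [0.5255 0.0507 0.1561] psi -0.3812 zax [-0.0067  0.0051 -1.    ] q6 0.333 q1 -0.047 F [-1.53  2.47  5.45] M [ 0.394  0.5   -0.028] op 0.0226
t: 26.52
tool_pos: [0.5255, 0.0507, 0.1559]
tool_rot: [-2.939, -1.088, 0.007]
contact_force: [-3.2, 3.0, 4.3]
opening: 0.0226
t 26.52 pos [0.5255 0.0507 0.1559] psi -0.8618 zax [-0.0069  0.0052 -1.    ] q6 0.813 q1 -0.047 F [-3.17  3.01  4.33] M [0.546 0.554 0.235] op 0.0226
```

```bash
python3 -m crank '[{"x":0,"y":0,"z":0.001,"roll":1},{"x":0,"y":0,"z":0.001,"roll":1},{"x":0,"y":0,"z":0.001,"roll":1},{"x":0,"y":0,"z":0,"roll":1},{"x":0,"y":0,"z":0.001,"roll":1},{"x":0,"y":0,"z":0.001,"roll":1},{"x":0,"y":0,"z":0.001,"roll":1},{"x":0,"y":0,"z":0,"roll":1},{"x":0,"y":0,"z":0.001,"roll":1},{"x":0,"y":0,"z":0.001,"roll":1}]'; python3 -c "
from h import *
st()"; python3 -m crank '[{"x":0,"y":0,"z":0,"roll":0.5}]'; python3 -c "
from h import *
st()"
```

```text
t: 27.78
tool_pos: [0.5256, 0.0511, 0.1556]
tool_rot: [-3.043, 0.762, 0.012]
contact_force: [-1.8, 4.0, 5.1]
opening: 0.0228
t 27.77 pos [0.5256 0.0511 0.1556] psi -2.0618 zax [-0.0064  0.0061 -1.    ] q6 2.013 q1 -0.047 F [-1.78  4.05  5.09] M [0.713 0.422 0.307] op 0.0228
t: 27.9
tool_pos: [0.5256, 0.0511, 0.1555]
tool_rot: [-3.02, 0.851, 0.012]
contact_force: [-2.7, 2.5, 5.0]
opening: 0.023
t 27.90 pos [0.5256 0.0511 0.1555] psi -2.1202 zax [-0.0064  0.006  -1.    ] q6 2.072 q1 -0.047 F [-2.69  2.46  5.04] M [0.702 0.372 0.286] op 0.0230
```

```bash
python3 -m crank '[{"x":0,"y":0,"z":-0.005,"roll":-1},{"x":0,"y":0,"z":-0.005,"roll":-1},{"x":0,"y":0,"z":0,"roll":-1},{"x":0,"y":0,"z":-0.001,"roll":-1},{"x":0,"y":0,"z":-0.001,"roll":-1},{"x":0,"y":0,"z":-0.001,"roll":-1},{"x":0,"y":0,"z":-0.001,"roll":-1},{"x":0,"y":0,"z":-0.001,"roll":-1}]'; python3 -c "
from h import *
st()"; python3 -m crank '[{"x":0,"y":0,"z":-0.001,"roll":-1},{"x":0,"y":0,"z":-0.001,"roll":-1},{"x":0,"y":0,"z":0,"roll":-1},{"x":0,"y":0,"z":-0.001,"roll":-1},{"x":0,"y":0,"z":-0.001,"roll":-1},{"x":0,"y":0,"z":-0.001,"roll":-1},{"x":0,"y":0,"z":0,"roll":-1},{"x":0,"y":0,"z":-0.001,"roll":-1}]'; python3 -c "
from h import *
st()"
```

```text
t: 28.9
tool_pos: [0.5263, 0.0508, 0.1563]
tool_rot: [-3.068, -0.647, 0.005]
contact_force: [1.0, 3.7, 1.6]
opening: 0.0228
t 28.90 pos [0.5263 0.0508 0.1563] psi -1.1552 zax [-0.0043  0.0057 -1.    ] q6 1.106 q1 -0.047 F [1.   3.67 1.63] M [ 0.622 -0.163 -0.112] op 0.0228
t: 29.9
tool_pos: [0.5255, 0.0509, 0.1564]
tool_rot: [-2.42, -1.989, 0.002]
contact_force: [-1.9, 3.6, 2.4]
opening: 0.0228
t 29.90 pos [0.5255 0.0509 0.1564] psi -0.1950 zax [-0.0068  0.0057 -1.    ] q6 0.146 q1 -0.047 F [-1.89  3.57  2.42] M [ 0.538  0.449 -0.012] op 0.0228
```

Tap ≈ π again. The final stroke would exceed joint 6's range, so I'll release, turn the open hand back a quarter turn and grip again.

```bash
python3 -m crank '[{"x":0,"y":0,"z":0,"roll":0},{"x":0,"y":0,"z":0,"roll":0},{"x":0,"y":0,"z":0,"roll":0},{"x":0,"y":0,"z":0,"roll":0}]' 0.25 100; python3 -c "
from h import *
st()"
```

```text
t: 30.4
tool_pos: [0.5254, 0.0501, 0.1558]
tool_rot: [-2.426, -1.984, 0.005]
contact_force: [0.2, 0.3, -0.6]
opening: 0.0638
t 30.40 pos [0.5254 0.0501 0.1558] psi -0.1994 zax [-0.0072  0.004  -1.    ] q6 0.151 q1 -0.048 F [ 0.24  0.33 -0.64] M [-0.022 -0.014  0.03 ] op 0.0638
```

```bash
python3 -m crank '[{"x":0,"y":0,"z":0,"roll":-1},{"x":0,"y":0,"z":0,"roll":-1},{"x":0,"y":0,"z":0,"roll":-1},{"x":0,"y":0,"z":0,"roll":-1},{"x":0,"y":0,"z":0,"roll":-1},{"x":0,"y":0,"z":0,"roll":-1},{"x":0,"y":0,"z":0,"roll":-1},{"x":0,"y":0,"z":0,"roll":-1},{"x":0,"y":0,"z":0,"roll":-1},{"x":0,"y":0,"z":0,"roll":-1}]'; python3 -m crank '[{"x":0,"y":0,"z":0,"roll":-1},{"x":0,"y":0,"z":0,"roll":-1},{"x":0,"y":0,"z":0,"roll":-1},{"x":0,"y":0,"z":0,"roll":-0.1},{"x":0,"y":0,"z":0,"roll":0}]'; python3 -c "
from h import *
st(); w=save('wrist','w10'); s=save('scene','s10')['img'][190:290,370:470,::-1]
cv2.imwrite('pics/c10.png',np.hstack([cv2.resize(s,(400,400)),cv2.resize(w['img'][190:400,220:430,::-1],(400,400))]))"
```

```text
t: 31.65
tool_pos: [0.5254, 0.0501, 0.1558]
tool_rot: [-0.875, -3.009, -0.003]
contact_force: [0.4, -0.3, -0.0]
opening: 0.064
t: 32.28
tool_pos: [0.5254, 0.0502, 0.1558]
tool_rot: [-0.312, -3.119, -0.005]
contact_force: [0.7, -0.1, 0.2]
opening: 0.0639
t 32.27 pos [0.5254 0.0502 0.1558] psi 1.3715 zax [-0.0072  0.0041 -1.    ] q6 -1.420 q1 -0.048 F [ 0.71 -0.08  0.19] M [-0.014 -0.006  0.046] op 0.0639
```

View pics/c10.png

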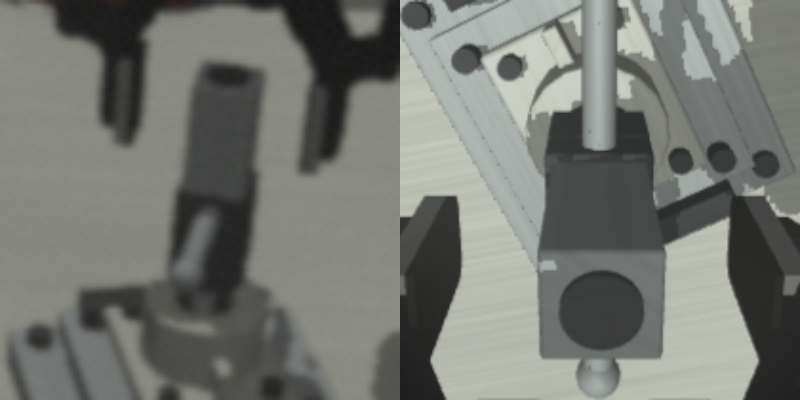

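The wrench stands on the tap with its faces parallel to the jaws. Gripping again.

```bash
python3 -m crank '[{"x":0,"y":0,"z":0,"roll":0},{"x":0,"y":0,"z":0,"roll":0},{"x":0,"y":0,"z":0,"roll":0},{"x":0,"y":0,"z":0,"roll":0},{"x":0,"y":0,"z":0,"roll":0}]' 1 100; python3 -c "
from h import *
st()"; python3 -m crank '[{"x":0,"y":0,"z":0,"roll":1},{"x":0,"y":0,"z":0,"roll":1},{"x":0,"y":0,"z":0,"roll":1},{"x":0,"y":0,"z":0.001,"roll":1},{"x":0,"y":0,"z":0.001,"roll":1},{"x":0,"y":0,"z":0.001,"roll":1}]'; python3 -c "
from h import *
st()"
```

```text
t: 33.0
tool_pos: [0.5255, 0.0505, 0.1561]
tool_rot: [-0.309, -3.119, -0.006]
contact_force: [-0.4, 2.8, 2.0]
opening: 0.0233
t 33.00 pos [0.5255 0.0505 0.1561] psi 1.3731 zax [-0.0069  0.0048 -1.    ] q6 -1.422 q1 -0.047 F [-0.37  2.83  2.01] M [ 0.423  0.112 -0.051] op 0.0233
t: 33.75
tool_pos: [0.5253, 0.0502, 0.1558]
tool_rot: [-1.393, -2.806, -0.001]
contact_force: [-0.7, 2.1, 1.3]
opening: 0.023
t 33.75 pos [0.5253 0.0502 0.1558] psi 0.6495 zax [-0.0075  0.0041 -1.    ] q6 -0.698 q1 -0.048 F [-0.66  2.08  1.26] M [0.286 0.24  0.08 ] op 0.0230
```

```bash
python3 -m crank '[{"x":0,"y":0,"z":0.001,"roll":1},{"x":0,"y":0,"z":0.001,"roll":1},{"x":0,"y":0,"z":0.001,"roll":1},{"x":0,"y":0,"z":0.001,"roll":1},{"x":0,"y":0,"z":0.001,"roll":1},{"x":0,"y":0,"z":0.001,"roll":1},{"x":0,"y":0,"z":0.001,"roll":1},{"x":0,"y":0,"z":0.001,"roll":1},{"x":0,"y":0,"z":0.001,"roll":1},{"x":0,"y":0,"z":0.001,"roll":1}]'; python3 -c "
from h import *
st()"; python3 -m crank '[{"x":0,"y":0,"z":0.001,"roll":1},{"x":0,"y":0,"z":0.001,"roll":1},{"x":0,"y":0,"z":0.001,"roll":1},{"x":0,"y":0,"z":0.001,"roll":1},{"x":0,"y":0,"z":0.001,"roll":1},{"x":0,"y":0,"z":0.001,"roll":1},{"x":0,"y":0,"z":0.001,"roll":1},{"x":0,"y":0,"z":0.001,"roll":1},{"x":0,"y":0,"z":0.001,"roll":1}]'; python3 -c "
from h import *
st()"
```

```text
t: 35.0
tool_pos: [0.525, 0.0509, 0.1553]
tool_rot: [-2.733, -1.53, 0.007]
contact_force: [-2.1, 3.7, 2.3]
opening: 0.0227
t 35.00 pos [0.525  0.0509 0.1553] psi -0.5502 zax [-0.0081  0.0058 -1.    ] q6 0.502 q1 -0.047 F [-2.05  3.7   2.33] M [0.81  0.359 0.167] op 0.0227
t: 36.12
tool_pos: [0.5254, 0.0514, 0.155]
tool_rot: [-3.133, 0.093, 0.011]
contact_force: [-0.6, 5.1, 2.3]
opening: 0.0227
t 36.12 pos [0.5254 0.0514 0.155 ] psi -1.6299 zax [-0.0067  0.0069 -1.    ] q6 1.581 q1 -0.047 F [-0.64  5.06  2.27] M [1.046 0.045 0.297] op 0.0227
```

```bash
python3 -m crank '[{"x":0,"y":0,"z":0.001,"roll":1},{"x":0,"y":0,"z":0.001,"roll":1},{"x":0,"y":0,"z":0.001,"roll":1}]'; python3 -c "
from h import *
st()"; python3 -m crank '[{"x":0,"y":0,"z":0,"roll":0.4}]'; python3 -c "
from h import *
st()"; python3 -m crank '[{"x":0,"y":0,"z":0,"roll":0.4}]'; python3 -c "
from h import *
st()"; python3 -m crank '[{"x":0,"y":0,"z":0,"roll":0.3}]'; python3 -c "
from h import *
st()"
```

```text
t: 36.5
tool_pos: [0.5257, 0.0515, 0.1549]
tool_rot: [-3.067, 0.652, 0.012]
contact_force: [-0.6, 4.9, 3.2]
opening: 0.0226
t 36.50 pos [0.5257 0.0515 0.1549] psi -1.9899 zax [-0.006   0.0069 -1.    ] q6 1.941 q1 -0.047 F [-0.57  4.88  3.24] M [ 1.094 -0.048  0.289] op 0.0226
t: 36.62
tool_pos: [0.5257, 0.0515, 0.155]
tool_rot: [-3.052, 0.723, 0.011]
contact_force: [-0.7, 4.9, 3.0]
opening: 0.0228
t 36.62 pos [0.5257 0.0515 0.155 ] psi -2.0358 zax [-0.0059  0.0069 -1.    ] q6 1.987 q1 -0.047 F [-0.73  4.86  2.96] M [ 1.012 -0.078  0.247] op 0.0228
t: 36.75
tool_pos: [0.5257, 0.0515, 0.1549]
tool_rot: [-3.034, 0.795, 0.012]
contact_force: [0.3, 4.4, 2.1]
opening: 0.0229
t 36.75 pos [0.5257 0.0515 0.1549] psi -2.0834 zax [-0.0058  0.0068 -1.    ] q6 2.035 q1 -0.047 F [0.29 4.42 2.12] M [ 1.009 -0.055  0.273] op 0.0229
t: 36.88
tool_pos: [0.5258, 0.0514, 0.155]
tool_rot: [-3.02, 0.849, 0.011]
contact_force: [-1.1, 5.6, 2.8]
opening: 0.0227
t 36.88 pos [0.5258 0.0514 0.155 ] psi -2.1188 zax [-0.0057  0.0066 -1.    ] q6 2.070 q1 -0.047 F [-1.11  5.65  2.82] M [ 0.988 -0.126  0.439] op 0.0227
```

```bash
python3 -m crank '[{"x":0,"y":0,"z":0,"roll":0.25}]'; python3 -c "
from h import *
st()"; python3 -m crank '[{"x":0,"y":0,"z":0,"roll":0.2},{"x":0,"y":0,"z":0,"roll":0}]'; python3 -c "
from h import *
st()"
```

```text
t: 37.0
tool_pos: [0.5258, 0.0513, 0.1549]
tool_rot: [-3.007, 0.893, 0.011]
contact_force: [-1.2, 5.0, 2.9]
opening: 0.023
t 37.00 pos [0.5258 0.0513 0.1549] psi -2.1481 zax [-0.0057  0.0064 -1.    ] q6 2.100 q1 -0.047 F [-1.17  5.04  2.93] M [ 1.036 -0.108  0.665] op 0.0230
t: 37.25
tool_pos: [0.5258, 0.0513, 0.1549]
tool_rot: [-2.996, 0.929, 0.012]
contact_force: [0.5, 5.4, 3.0]
opening: 0.0231
t 37.25 pos [0.5258 0.0513 0.1549] psi -2.1721 zax [-0.0057  0.0064 -1.    ] q6 2.124 q1 -0.047 F [0.51 5.39 2.95] M [ 1.096 -0.111  0.369] op 0.0231
```

The torque rose to 0.67 N m against 0.26 when cutting, right at the predicted angle, so the tap is on its stop. I'll relax the wind-up a little, let go, lift clear and check.

```bash
python3 -m crank '[{"x":0,"y":0,"z":0,"roll":-0.25},{"x":0,"y":0,"z":0,"roll":0}]'; python3 -c "
from h import *
st()"; python3 -m crank '[{"x":0,"y":0,"z":0,"roll":0},{"x":0,"y":0,"z":0,"roll":0},{"x":0,"y":0,"z":0,"roll":0},{"x":0,"y":0,"z":0,"roll":0}]' 0.1 100; python3 -c "
from h import *
st();w=save('wrist','w11'); s=save('scene','s11')['img'][190:290,370:470,::-1]
cv2.imwrite('pics/c11.png',np.hstack([cv2.resize(s,(400,400)),cv2.resize(w['img'][190:400,220:430,::-1],(400,400))]))"
```

```text
t: 37.5
tool_pos: [0.5257, 0.0512, 0.1549]
tool_rot: [-3.01, 0.884, 0.012]
contact_force: [0.3, 5.2, 2.9]
opening: 0.0228
t 37.50 pos [0.5257 0.0512 0.1549] psi -2.1420 zax [-0.0059  0.0063 -1.    ] q6 2.094 q1 -0.047 F [0.25 5.15 2.89] M [ 1.025 -0.138  0.311] op 0.0228
t: 38.0
tool_pos: [0.5253, 0.05, 0.1542]
tool_rot: [-3.012, 0.886, 0.013]
contact_force: [-0.3, -0.7, -0.1]
opening: 0.0766
t 38.00 pos [0.5253 0.05   0.1542] psi -2.1431 zax [-0.0074  0.0038 -1.    ] q6 2.094 q1 -0.048 F [-0.34 -0.65 -0.11] M [ 0.021 -0.002  0.015] op 0.0766
```

View pics/c11.png

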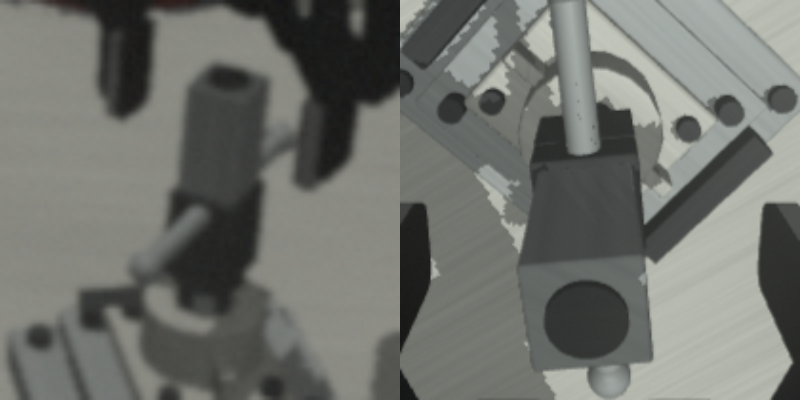

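The wrench has turned a little relative to the jaws, from slip at the stop. I'll measure its yaw to confirm the tap angle: at a full turn the square is back at its starting yaw of 1.255, so a wrench pushed forward should read about 1.255-0.14 = 1.115 (mod π/2).

```bash
python3 - <<'E'
from h import *
np.set_printoptions(precision=4,suppress=True)
w=load('w11'); sc=210/400
f=lambda x,y:(220+(x+.5)*sc-.5,190+(y+.5)*sc-.5)
zt=.0985-.0025+.084
C=[(118+400-400,266),(241,262),(252,362),(134,369)]
P=np.array([onz(w,*f(*c),zt)[:2] for c in C]);print(P,P.mean(0))
for i in range(4):
    d=P[(i+1)%4]-P[i]; print(np.linalg.norm(d), np.arctan2(d[1],d[0])%(np.pi/2))
# far bar axis: points at z=.127
A=onz(w,*f(168,5),.127);B=onz(w,*f(182,150),.127);d=B-A;print('bar',np.arctan2(d[1],d[0])%(np.pi/2))
w=load('w10');C=[(139,251),(264,248),(263,357),(140,358)]
P=np.array([onz(w,*f(*c),.182)[:2] for c in C]);print(P.mean(0))
for i in range(4):
    d=P[(i+1)%4]-P[i]; print(np.linalg.norm(d), np.arctan2(d[1],d[0])%(np.pi/2))
st()
E
```

```text
[[0.542  0.0571]
 [0.5302 0.0374]
 [0.5101 0.0472]
 [0.5213 0.0677]] [0.5259 0.0523]
0.02301606127843153 1.0337452091696893
0.022430394889657264 1.115491357171401
0.023344691704981064 1.06759666547481
0.023195207042769946 1.0991631568287237
bar 1.0818790018436282
[0.5261 0.0516]
0.023150211330116792 1.395270061901086
0.023670382071242568 1.3921737594386427
0.02401964840292982 1.3774266787304517
0.02326065646151683 1.3548946278646117
t 38.10 pos [0.5253 0.0501 0.1542] psi -2.1430 zax [-0.0073  0.004  -1.    ] q6 2.094 q1 -0.048 F [-0.11 -0.16 -0.6 ] M [ 0.007 -0.066 -0.052] op 0.0768
```

Measured wrench yaw is 1.08 ± 0.02. With play of 0.14 that puts the square at about 1.22, against an initial 1.24-1.26, which agrees with one full turn. Lifting straight up.

```bash
python3 -m crank '[{"x":0,"y":0,"z":-0.3,"roll":0},{"x":0,"y":0,"z":-0.7,"roll":0},{"x":0,"y":0,"z":-0.9,"roll":0},{"x":0,"y":0,"z":-0.9,"roll":0},{"x":0,"y":0,"z":0,"roll":0},{"x":0,"y":0,"z":0,"roll":0}]' 0; python3 -c "
from h import *
st();w=save('wrist','w12'); s=save('scene','s12')['img'][200:290,375:465,::-1]
c=w['img'][180:300,250:400,::-1]
f=lambda x:np.clip(1.5*cv2.resize(x,(400,400),interpolation=cv2.INTER_CUBIC).astype(float),0,255)
cv2.imwrite('pics/c12.png',np.hstack([f(s),f(c)]).astype(np.uint8))"
```

```text
t: 38.85
tool_pos: [0.5266, 0.0495, 0.3232]
tool_rot: [-3.012, 0.886, 0.01]
contact_force: [-0.1, 1.0, 0.2]
opening: 0.0853
t 38.85 pos [0.5266 0.0495 0.3232] psi -2.1428 zax [-0.0058  0.004  -1.    ] q6 2.094 q1 -0.049 F [-0.05  1.02  0.25] M [-0.     0.033  0.058] op 0.0853
```

View pics/c12.png

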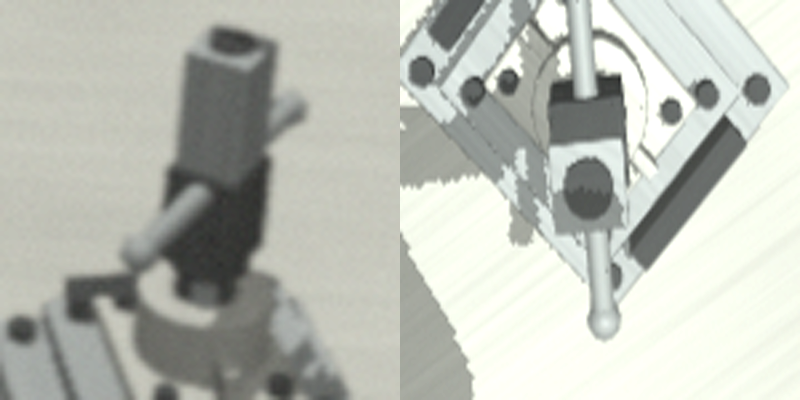

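View pics/s12.png

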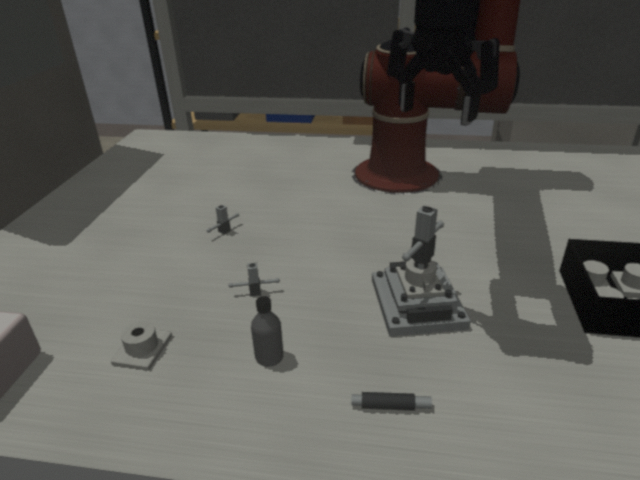

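```bash
python3 - <<'E'
from h import *
np.set_printoptions(precision=4,suppress=True)
s=load('s12');w=load('w12')
X=tri((s,427.4,209.5),(w,320.5,236.4));print(X, onz(s,427.4,209.5,.181)); 
print(proj(s,[[.5263,.0513,.181],[.5263,.0513,.187]]))
a=load('scene0')['img'].astype(int);b=s['img'].astype(int)
m=(np.abs(a-b).sum(2)>60).astype(np.uint8); 
for n,(y0,y1,x0,x1) in dict(oil=(295,365,245,290),gauge=(388,412,348,436),spare=(322,366,112,172),wr1=(260,297,228,285),wr2=(203,238,205,243),rack=(240,335,560,640)).items(): print(n,m[y0:y1,x0:x1].sum())
E
```

```text
[0.5265 0.0521 0.1837] [0.5213 0.0528 0.181 ]
[[426.4186 211.0133]
 [426.7942 207.4884]]
oil 0
gauge 0
spare 0
wr1 219
wr2 209
rack 789
```

```bash
python3 - <<'E'
from h import *
s=load('s12'); c=s['img'][235:275,400:450,::-1]
im=np.clip(1.8*cv2.resize(c,(750,600),interpolation=cv2.INTER_CUBIC).astype(float),0,255).astype(np.uint8)
C=np.array([.5263,.0513])
for z,col in ((.0965,(0,0,255)),(.102,(255,0,0))):
    P=[[*(C+.0198*np.array([np.cos(a),np.sin(a)])),z] for a in 1.08-np.pi/4+np.arange(4)*np.pi/2]
    for p in proj(s,P): cv2.circle(im,(int((p[0]-400+.5)*15),int((p[1]-235+.5)*15)),6,col,2)
cv2.imwrite('pics/c13.png',im)
a=load('scene0')['img'].astype(int);b=s['img'].astype(int);m=(np.abs(a-b).sum(2)>60)
ys,xs=np.where(m[240:335,560:]);print('rack diff',xs.min()+560,xs.max()+560,ys.min()+240,ys.max()+240,a[250:330,560:].mean(),b[250:330,560:].mean())
E
```

```text
rack diff 560 586 285 334 45.922291666666666 41.24635416666667
```

View pics/c13.png

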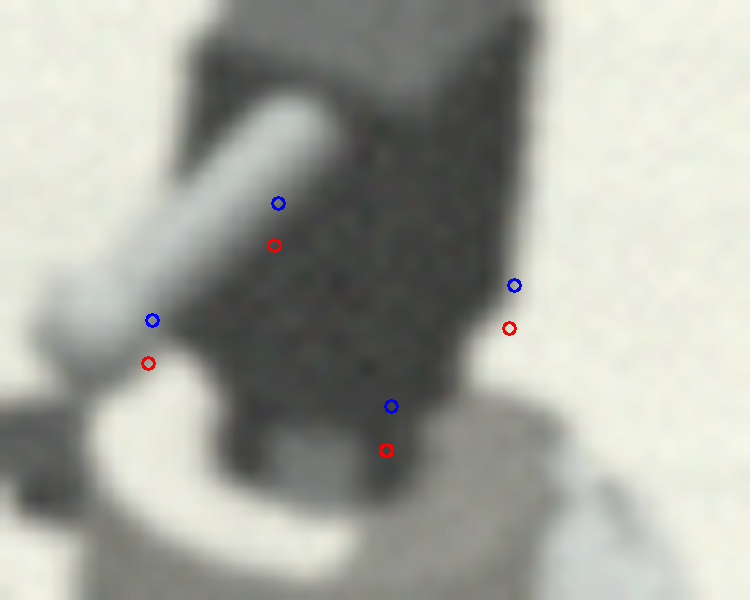

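```bash
python3 - <<'E'
from h import *
s=load('scene0'); c=s['img'][235:275,400:450,::-1]
im=np.clip(1.8*cv2.resize(c,(750,600),interpolation=cv2.INTER_CUBIC).astype(float),0,255).astype(np.uint8)
C=np.array([.5263,.0513]); th=np.linspace(0,2*np.pi,60)
def pl(r,z,col):
    P=np.c_[C[0]+r*np.cos(th),C[1]+r*np.sin(th),0*th+z]; p=((proj(s,P)-[400,235]+.5)*15).astype(np.int32); cv2.polylines(im,[p],True,col,1)
for z,col in ((.099,(0,0,255)),(.104,(255,0,0))):
    pl(.015,z,col); pl(.0035,z+.023,col)
cv2.imwrite('pics/c14.png',im)
E
```

```text
(no output)
```

View pics/c14.png

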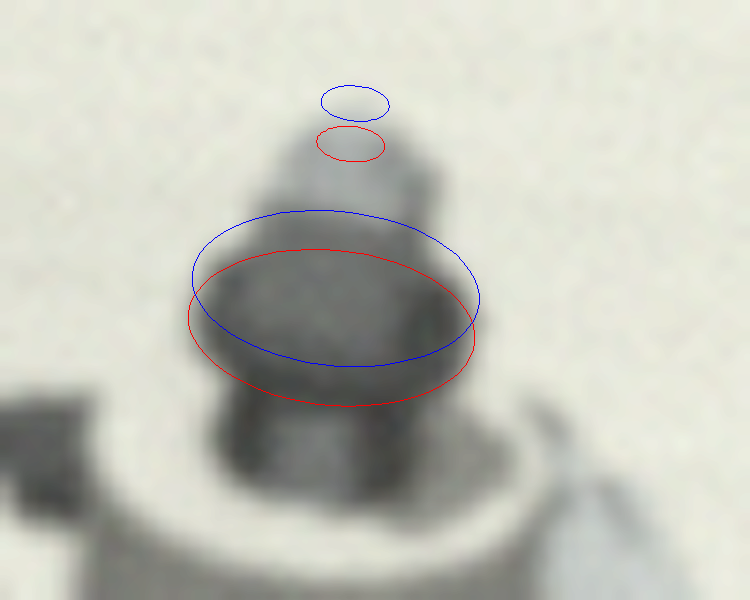

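The overlay at z = 0.099 fits both the tap's tip and its shoulder in the first picture. The wrench foot now lies at about 0.097, which is the shoulder height after sinking 2.5 mm, so it is fully home. The hand is clear, so I'm handing in.

```bash
python3 -c "
from h import *
print(ctrl.finish_job()); st()"
```

```text
the job is handed in; nothing more can be done
None
the job is handed in; nothing more can be done
```

The thread is cut and the job is handed in. I seated the largest wrench on the tap, turned it ½ on, ¼ back, ½ on, ¼ back, and on to the stop. To stay within joint 6's range I let go once, before the last stroke, and gripped again a quarter turn round. The wrench was left standing on the tap with the hand clear, at about 39 s.

**Checks that agreed:**
- **Stop:** torque rose from about 0.26 to 0.67 N m at the predicted angle.
- **Full turn:** the wrench's final yaw puts the square at about 1.22 rad (mod π/2), against 1.24–1.27 at the start. That is one full turn within measuring error.
- **Fully home:** the scene view puts the wrench foot at z ≈ 0.097, matching the shoulder after its 2.5 mm sink. Net push was about 11 N at most when seating and 4–10 N while cutting.
- **Bystanders:** oil, gauge and spare showed no change between the first and last scene views.

**Less certain or gone wrong:**
- **Tilted tool:** an early turn ran into joint 6's end and tilted the tool about 0.12 rad. I straightened it, before seating the wrench, by pushing at the arm's full reach. That held joint 3 at a reading of 0.055, against the stated 0.06 limit.
- **Grip slip:** the grip slipped a few degrees at the stop, after the torque peak.
- **Quarter turns back:** I set these from wrench angle and play, so they are good to roughly 0.1 rad. Shoulder friction could add more.
- **Block height:** one measurement of the block top gave 0.184 m where 0.181 was expected, within a few mm of measuring error.
- **Picture differences:** the areas around the two small wrenches and the rack also differed. I put that down to the moved wrench and to shadow, since neither small wrench looks moved by eye.

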